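# Change the batch in the dosimeter magazine

## Task

Lift the thick grey locking collar off the post at the magazine's mouth and set it down on the round rubber pad. Slide the one old carrier that stands in the magazine back out through the mouth and stand it upright on the square white plate. Then slide every carrier standing on the bench (discs with an upright black pin), upright, in through the mouth under the slotted cover, round the corner and on into the storage leg, so that all stand there side by side, clear of the entry leg; finally slip the collar back over the post, right down on the bench, and leave the other things where they are.

Things in the scene. Friction and masses are not known exactly. Their poses are not given: they have to be found in the camera images.
- magazine: low L-shaped covered track fixed to the bench, without a floor: carriers slide on the bench top. Origin: on the bench where the centre lines of its two legs cross. Entry leg: from the open mouth (y = -80 mm) along +y to the corner, centre line x = 0. Storage leg: from the corner along +x, centre line y = 0, end wall at x = 160 mm. Legs 46 mm wide inside, walls 14 mm high, 10 mm thick
- mouth (a point): point on the bench in the middle of the mouth, 80 mm before the corner; axes as the magazine's. The first 15 mm (y = -80 to -65 mm) are uncovered and flare from 58 to 46 mm wide. A carrier can enter or leave only through the mouth
- bay_end (a point): point on the bench in the storage leg at magazine x = 140 mm, y = 0: the furthest that a carrier's centre can go; axes as the magazine's. The leg holds three carriers; a carrier is clear of the entry leg when its centre is beyond x = 43 mm or so
- post_foot (a point): foot of the steel post, on the bench, at magazine x = 32 mm, y = -112 mm. The post is fixed, upright, 16 mm in diameter and 65 mm tall; its top 9 mm taper to 6 mm in diameter. A carrier going straight in along x = 0 passes it with 4 mm to spare, once the collar is off
- collar: thick grey plastic locking collar: ring 60 mm in outer diameter, bore 20 mm, 30 mm high, 150 g; at the start over the post, resting on the bench, where it bars the mouth. Origin: centre of its underside; z along its bore
- pad: flat black rubber pad fixed to the bench, 90 mm in diameter, 3 mm thick. Origin: centre of its underside, on the bench
- plate: flat square white plastic plate fixed to the bench, 90 x 90 mm, 3 mm thick. Origin: centre of its underside, on the bench
- carrier1: dosimeter carrier: an aluminium disc 40 mm in diameter and 10 mm thick with a plain round black pin 14 mm in diameter standing on its centre, 68 mm tall in all, 110 g, bottom-heavy. Origin: centre of the disc's underside; z up along the pin. Two or three of the four carriers are present. The pin is to be gripped from above
- carrier2: dosimeter carrier: an aluminium disc 40 mm in diameter and 10 mm thick with a plain round black pin 14 mm in diameter standing on its centre, 68 mm tall in all, 110 g, bottom-heavy. Origin: centre of the disc's underside; z up along the pin. Two or three of the four carriers are present. The pin is to be gripped from above
- carrier3: dosimeter carrier: an aluminium disc 40 mm in diameter and 10 mm thick with a plain round black pin 14 mm in diameter standing on its centre, 68 mm tall in all, 110 g, bottom-heavy. Origin: centre of the disc's underside; z up along the pin. Two or three of the four carriers are present. The pin is to be gripped from above
- carrier4: dosimeter carrier: an aluminium disc 40 mm in diameter and 10 mm thick with a plain round black pin 14 mm in diameter standing on its centre, 68 mm tall in all, 110 g, bottom-heavy. Origin: centre of the disc's underside; z up along the pin. Two or three of the four carriers are present. The pin is to be gripped from above
- old_carrier: the one carrier left from the last batch, of the same make and size as carrier1; at the start it stands in the magazine's storage leg. Origin: centre of its underside; z up along the pin
- badge1: plain dosimeter badge lying flat on the bench, 52 x 30 x 10 mm, loose; not part of the job. Origin: centre of its underside
- badge2: plain dosimeter badge lying flat on the bench, 52 x 30 x 10 mm, loose; not part of the job. Origin: centre of its underside
- badge3: plain dosimeter badge lying flat on the bench, 52 x 30 x 10 mm, loose; not part of the job. Origin: centre of its underside
- tape_roll: roll of clear tape lying flat, 72 mm in diameter, 52 mm hole, 20 mm high, loose; not part of the job. Origin: centre of its underside
- dish: shallow glass dish 84 mm in diameter, 15 mm high, loose; not part of the job. Origin: centre of its underside
- stamp: rubber stamp standing on its 50 x 30 mm foot, 53 mm tall with a wooden grip, loose; not part of the job. Origin: centre of its underside
- cover (a point): point above the corner (magazine x = y = 0), level with the cover's top, 20 mm above the bench. The cover is 6 mm thick (14 to 20 mm above the bench) and lies over both legs from y = -65 mm on; a slot 22 mm wide along both centre lines, ending at x = 151 mm, lets a carrier's pin stand up through it
Not all that is in view belongs to the job. What is shaped like the carrier4 but red is not meant.

How it is judged:
By the outcome, as a careful person would: the job done as asked, in the order asked, and still so for the second after the job is handed in, with the robot touching nothing.
Of carrier1, carrier2, carrier3, carrier4 only 2 to 3 are there at a start; the rules pass over those that are not, and their reading is None.
At some moment in a run one of carrier1, carrier2, carrier3, carrier4, collar, old_carrier may be knocked a few centimetres aside while the robot is not near it.
Once in a run the grip may slacken for a moment while it holds something.
It also fails if it takes over 210 s, if anything falls off the work surface, if the arm or the gripper's body presses on something with over 40 N, if the wrist force passes 120 N, or if a joint passes its speed limit or range.

## Robot

A 6-joint arm with a two-finger parallel gripper is mounted at the origin on the work surface. World frame = base frame: x ahead of the robot, y to its left, z up, the work surface at z = 0. Lengths are in mm, angles in rad, forces in N, time in s.
With the tool pointing down it reaches from about 275 to 1000 mm from the base axis. Payload 8.4 kg.
Tool frame: the origin (TCP) lies between the finger pads; the fingertips stand 25 mm ahead of it and the grasp point (between the pads) lies 6 mm ahead of it; z points along the fingers, y is the line along which they close (so a half turn about z gives the same grasp; the last joint's range is limited). The gripper opens to 85 mm and grips with 20 to 120 N. Pads are 22 mm wide; open, the fingers measure 114 mm over their backs; the gripper's body (76 mm by 85 mm) begins 54 mm behind the grasp point. The pads swing forward as they close: fully open they stand 13 mm farther back than shut.
Start: joints at [1.112, 0.353, 1.633, -0, 1.155, -0.002], TCP at [275.673, 560.921, 256.281] pointing down, gripper open.
Joint ranges: [-2.63, 2.63], [-0.92, 2.1], [0.06, 2.66], [-1.3, 4.44], [0, 2.69], [-3.02, 3.02]. Speed limits (rad/s): [2.22, 2.22, 2.79, 3.14, 3.14, 3.14].

## Interface

Orientations are given as [roll, pitch, yaw] about the fixed x, y, z axes, in that order (R = Rz(yaw) Ry(pitch) Rx(roll)).
In Python, from rig import r, eyes, workorder gives the robot as it stands. The module is installed in compiled form; this text tells all that it offers.
- The arm moves only by the tool step_arm, never from a script. Its argument "moves" is a list of rows, each an object of numbers: "tx", "ty", "tz": the shift along the tool's x, y, z scaled (see below); "ax", "ay", "az": the turn, a rotation vector about the tool's x, y, z scaled (see below). In form: [{"tx": .., "ty": .., "tz": .., "ax": .., "ay": .., "az": ..}, ...]. A call has 1 to 5 rows; each row shifts and turns the commanded pose from where the row before left it, along the tool's axes as they then stand; what a row does not reach is not made up. The controller multiplies each number of a shift by 25 mm and each number of a turn by 90 degrees. A row lasts 1/8 s, in which the tool goes at most 62.5 mm and 10.7 degrees, less where a joint would pass 70% of its speed; a pose out of reach is approached as far as the arm can. A call with a number of a shift or a turn outside -1 to 1 is refused whole. A call with a gripper value outside its range is refused whole. "gripper" is the opening, from 0 (shut) to 1 (fully open), set as the call begins (left out, the last holds). The fingers move at their own pace and stop on an object; "newtons" is the grip in N (left out, the last holds). Time passes only in rows, so rows that do not move let the fingers close. It gives the time, the measured TCP pose, the force, the opening and the grip force at its end, in the units of the state.
- r.sense(): the state, without advancing time (a new reading comes with each control period).
- eyes.grab_frame(name): name is "side" or "top" or "wrist"; returns (picture, depth): 400x640x3 uint8, red, green, blue; 400x640 float32, mm along the optical axis (not along the pixel's ray), 0 where there is no reading.
- eyes.camera_info(name): a dict with "intrinsics" (3x3 intrinsics, pixels), "k1" (the pictures are not rectified: a ray, as slopes to the right and down, at radius r is drawn at 1 + k1 r^2 times it, then the intrinsics apply), "cam_to_world" (4x4, takes a point from camera to world coordinates). Camera axes: x right, y up, looking along -z (the intrinsics and any distortion apply to the point x, -y, -z); pixel columns grow to the right and rows downward; lengths in mm; the calibration is good to about 2 mm. A picture is of the moment at which its call begins: read the wrist's pose just before it. camera_info takes no time and is no camera call; for the wrist camera it gives the pose at the moment of the call.
- workorder.sign_off(): hands the job in; it is judged then, once.
The state is a dict: "clock": time; "qpos": joint angles; "qvel": joint speeds; "joint_efforts": joint torques, N m; "eef_pos": TCP position; "tcp_rot": TCP orientation; "contact_force": force on the tool from outside, world axes, zero at the start; "wrist_torque": the same for the moment, N m; "opening": opening from 0.0 (shut) to 1.0 (fully open); "grasp_force": force on a finger pad.
Only numpy, scipy, OpenCV 4.12 (cv2) and the standard library are available. Lean on these libraries where they do the work, as an engineer would, in place of code of your own. Each camera call takes 0.05 s, during which the arm holds its last target. There are 200 camera calls.

## Working session

There is one attempt and no reset: what is moved stays moved. The work goes in short steps, Python scripts to look and compute and a tool call to move; the robot and the scene stay as the last step left them, time stands still between calls to the robot, and variables do not carry over. Pictures are saved under pics/ and viewed, at most 14 in all, crops included, and the job is handed in when it is done.

Besides the shell and the picture viewer there is one more tool, called after "Request:" as name(argument=value, ...) on one line, values as JSON. step_arm: Moves the arm, as the interface text tells. Its arguments: {"type":"object","properties":{"moves":{"type":"array","items":{"type":"object","properties":{"tx":{"type":"number"},"ty":{"type":"number"},"tz":{"type":"number"},"ax":{"type":"number"},"ay":{"type":"number"},"az":{"type":"number"}}}},"gripper":{"type":"number"},"newtons":{"type":"number"}},"required":["moves"]}

```bash
mkdir -p pics; cat > h.py <<'E'
import numpy as np, cv2
from rig import r, eyes, workorder
def grab(n):
    ci=eyes.camera_info(n); p,d=eyes.grab_frame(n); return p,d,ci
def ray(ci,u,v):
    K=np.array(ci["intrinsics"]);k=ci["k1"]
    x=(u-K[0,2])/K[0,0]; y=(v-K[1,2])/K[1,1]
    rd=np.hypot(x,y); rr=rd
    for _ in range(20): rr=rd/(1+k*rr*rr)
    s=rr/rd if rd>0 else 1
    T=np.array(ci["cam_to_world"]); d=T[:3,:3]@np.array([x*s,-y*s,-1]); return T[:3,3],d
def onplane(ci,u,v,z):
    o,d=ray(ci,u,v); return o+d*(z-o[2])/d[2]
def proj(ci,P):
    K=np.array(ci["intrinsics"]);T=np.array(ci["cam_to_world"]); c=T[:3,:3].T@(np.array(P,float)-T[:3,3])
    x=c[0]/-c[2];y=-c[1]/-c[2]; f=1+ci["k1"]*(x*x+y*y)
    return K[0,0]*x*f+K[0,2],K[1,1]*y*f+K[1,2]
def save(n,p): cv2.imwrite("pics/"+n+".png",p[...,::-1])
E
python3 - <<'E'
from h import *
for n in ("top","side"):
    p,d,ci=grab(n); save(n+"0",p); np.savez(n+"0",p=p,d=d); print(n,np.round(ci["cam_to_world"],3).tolist(),ci["intrinsics"],ci["k1"])
s=r.sense();print(s["eef_pos"],s["tcp_rot"],s["clock"])
E
```

```text
top [[0.016, 0.988, -0.155, 360.423], [-1.0, 0.018, 0.009, -51.332], [0.012, 0.155, 0.988, 1155.742], [0.0, 0.0, 0.0, 1.0]] [[422.67493971   0.         316.00392691]
 [  0.         422.67493971 200.04522528]
 [  0.           0.           1.        ]] -0.06761864211135135
side [[0.803, 0.443, -0.398, 148.747], [-0.595, 0.615, -0.517, -520.087], [0.016, 0.652, 0.758, 791.974], [0.0, 0.0, 0.0, 1.0]] [[364.52150338   0.         316.97501079]
 [  0.         364.52150338 202.02085755]
 [  0.           0.           1.        ]] -0.008160890349675643
[275.50943136 560.58683362 255.64350142] [-3.14036916e+00 -7.27932586e-06  2.68482357e+00] 0.1
```

View pics/top0.png

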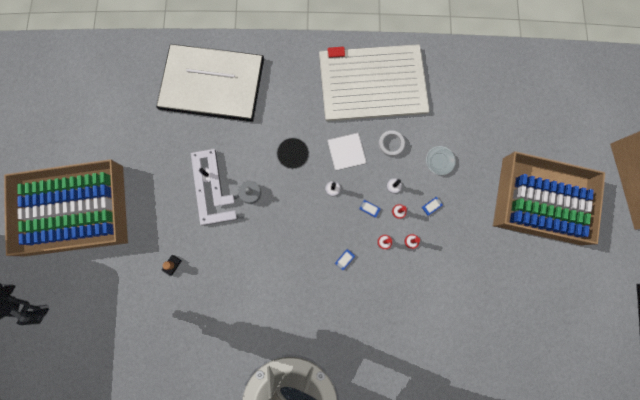

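View pics/side0.png

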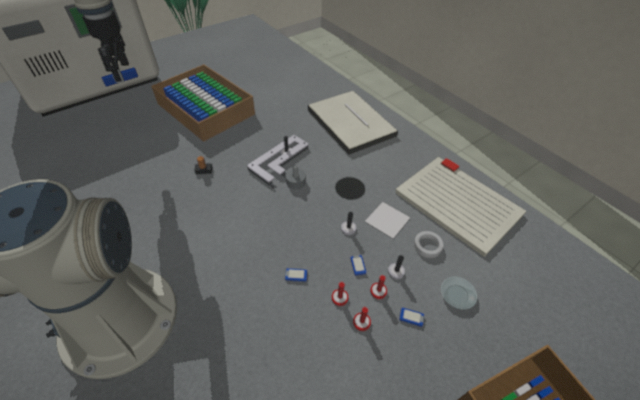

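The top view shows the magazine at (190–240, 150–222) with the old carrier's pin at (205,173) and the collar on its post at (249,192). The pad is at (293,153) and the plate at (347,151). Two carriers stand at (333,188) and (395,185), and the three red ones are decoys.

```bash
python3 - <<'E'
from h import *
ci=eyes.camera_info("top")
for n,u,v,z in [("pad",293,153,3),("plate",347,151,3),("c1",333,189,10),("c2",395,186,10),("old pin",204,173,60),("collar",249,192,30),("corner",203,217,20),("dish",441,160,10),("tape",392,143,10),("stamp",172,265,30),("b",370,209,5),("red",400,211,5)]:
    print(n,np.round(onplane(ci,u,v,z)))
w=eyes.camera_info("wrist"); s=r.sense()
T=np.array(w["cam_to_world"]); from scipy.spatial.transform import Rotation as R
Rt=R.from_euler("xyz",s["tcp_rot"]).as_matrix()
print("cam in tool",np.round(Rt.T@(T[:3,3]-s["eef_pos"]),1),np.round(Rt.T@T[:3,:3],3),w["intrinsics"],w["k1"]); print(Rt)
p=cv2.imread("pics/top0.png")[130:250,150:290]; cv2.imwrite("pics/top0z.png",cv2.resize(p,None,fx=5,fy=5,interpolation=3)[:600])
E
```

```text
pad [675.   5.   3.]
plate [ 683. -147.    3.]
c1 [ 572. -108.   10.]
c2 [ 584. -280.   10.]
old pin [600. 237.  60.]
collar [556. 120.  30.]
corner [487. 243.  20.]
dish [ 661. -412.   10.]
tape [ 707. -274.   10.]
stamp [357. 316.  30.]
b [ 519. -211.    5.]
red [ 515. -294.    5.]
cam in tool [  79.3    0.  -117. ] [[-0.001  0.952  0.306]
 [ 1.     0.001  0.001]
 [ 0.001  0.306 -0.952]] [[334.47079575   0.         323.57386674]
 [  0.         334.47079575 195.36006862]
 [  0.           0.           1.        ]] -0.02896402332632647
[[-8.97482178e-01  4.41050385e-01 -5.46154443e-04]
 [ 4.41050724e-01  8.97481510e-01 -1.09485039e-03]
 [ 7.27932586e-06 -1.22349053e-03 -9.99999252e-01]]
```

View pics/top0z.png

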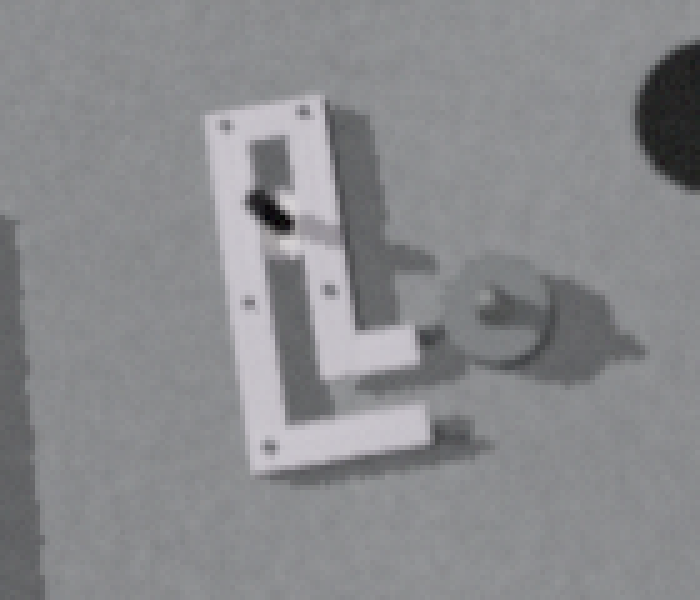

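```bash
cat >> h.py <<'E'
from scipy.spatial.transform import Rotation as Rot
def go(*wps):
    """wps: (x,y,z,yaw or None); prints shifts (units) in tool axes and turn, from measured pose, tool kept pointing down"""
    s=r.sense(); p=np.array(s["eef_pos"]); R=Rot.from_euler("xyz",s["tcp_rot"])
    print("at",np.round(p,1),"rot",np.round(s["tcp_rot"],3),"F",np.round(s["contact_force"],1),"open",round(s["opening"],3),"grip",round(s["grasp_force"],1),"t",round(s["clock"],2))
    for x,y,z,yaw in wps:
        d=R.inv().apply(np.array([x,y,z])-p)/25; n=max(1,int(np.ceil(abs(d).max())))
        print("shift",np.round(d,3),"rows",n,"each",np.round(d/n,3))
        if yaw is not None:
            T=Rot.from_euler("xyz",[np.pi,0,yaw]); a=(R.inv()*T).as_rotvec()/(np.pi/2); m=max(1,int(np.ceil(abs(a).max()/.115)))
            print("  then turn",np.round(a,4),"rows",m,"each",np.round(a/m,4)); R=T
        p=np.array([x,y,z])
E
python3 - <<'E'
from h import *
ci=eyes.camera_info("top")
a,b,c=[onplane(ci,150+u/5,130+v/5,20)[:2] for u,v in((205,113),(325,95),(252,472))]
print(a,b,c,np.linalg.norm(a-c),np.linalg.norm(a-b)); d=a-c; print(np.arctan2(d[1],d[0]))
go((520,190,200,1.57+.12))
E
```

```text
[666.21545961 287.44041696] [677.57019658 220.95181579] [466.85272885 249.12307123] 203.01161887162013 67.45119819167247
0.18988360642580246
at [275.5 560.6 255.6] rot [-3.14  -0.     2.685] F [-0.1  0.   0.3] open 1.004 grip 0.0 t 0.1
shift [-15.315  -8.988   2.237] rows 16 each [-0.957 -0.562  0.14 ]
  then turn [-7.000e-04  4.000e-04  6.333e-01] rows 6 each [-1.000e-04  1.000e-04  1.056e-01]
```

Request:
step_arm(moves=[{"tx": -0.957,"ty": -0.562,"tz": 0.14},{"tx": -0.957,"ty": -0.562,"tz": 0.14},{"tx": -0.957,"ty": -0.562,"tz": 0.14},{"tx": -0.957,"ty": -0.562,"tz": 0.14},{"tx": -0.957,"ty": -0.562,"tz": 0.14}], gripper=1)

```text
schema error: expected keys tx, ty, tz, ax, ay, az
```

Request:
step_arm(moves=[{"tx": -0.957,"ty": -0.562,"tz": 0.14},{"tx": -0.957,"ty": -0.562,"tz": 0.14},{"tx": -0.957,"ty": -0.562,"tz": 0.14},{"tx": -0.957,"ty": -0.562,"tz": 0.14},{"tx": -0.957,"ty": -0.562,"tz": 0.14}])

```text
schema error: expected keys tx, ty, tz, ax, ay, az
```

Request:
step_arm(moves=[{"tx": -0.957,"ty": -0.562,"tz": 0.14},{"tx": -0.957,"ty": -0.562,"tz": 0.14},{"tx": -0.957,"ty": -0.562,"tz": 0.14},{"tx": -0.957,"ty": -0.562,"tz": 0.14},{"tx": -0.957,"ty": -0.562,"tz": 0.14}])

```text
schema error: expected keys tx, ty, tz, ax, ay, az
```

Request:
step_arm(moves=[{"tx": -0.957,"ty": -0.562,"tz": 0.14},{"az": 0.1},{"az": 0.1},{"az": 0.1},{"az": 0.1}])

```text
schema error: expected keys tx, ty, tz, ax, ay, az
```

Request:
step_arm(moves=[{"az": 0.1},{"az": 0.1},{},{}])

```text
schema error: expected keys tx, ty, tz, ax, ay, az
```

```bash
python3 - <<'E'
from h import *
go((520,190,200,1.75))
p,d,ci=grab("wrist"); save("w1",p); np.savez("w1",p=p,d=d,T=ci["cam_to_world"])
E
```

```text
at [275.5 560.6 255.6] rot [-3.14  -0.     2.685] F [-0.1  0.   0.3] open 1.004 grip 0.0 t 0.1
shift [-15.315  -8.988   2.237] rows 16 each [-0.957 -0.562  0.14 ]
  then turn [-7.000e-04  4.000e-04  5.951e-01] rows 6 each [-0.0001  0.0001  0.0992]
```

View pics/w1.png

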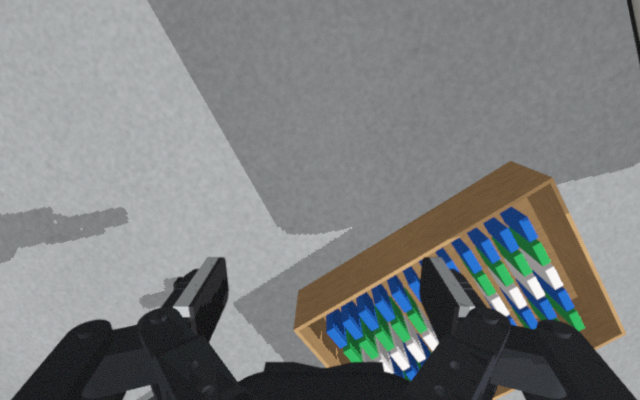

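The move calls were refused because every row needs all six keys. This picture therefore shows only the starting view: the vial box at lower right and the fingers at (200,280) and (450,280).

Request:
step_arm(moves=[{"tx": -0.957,"ty": -0.562,"tz": 0.14,"ax": 0,"ay": 0,"az": 0},{"tx": -0.957,"ty": -0.562,"tz": 0.14,"ax": 0,"ay": 0,"az": 0},{"tx": -0.957,"ty": -0.562,"tz": 0.14,"ax": 0,"ay": 0,"az": 0},{"tx": -0.957,"ty": -0.562,"tz": 0.14,"ax": 0,"ay": 0,"az": 0},{"tx": -0.957,"ty": -0.562,"tz": 0.14,"ax": 0,"ay": 0,"az": 0}], gripper=1)

```text
clock: 0.78
eef_pos: [352.4, 444.2, 238.4]
tcp_rot: [-3.141, -0.0, 2.685]
contact_force: [-0.1, 0.8, 0.1]
opening: 1.002
grasp_force: 0.0
```

Request:
step_arm(moves=[{"tx": -0.957,"ty": -0.562,"tz": 0.14,"ax": 0,"ay": 0,"az": 0},{"tx": -0.957,"ty": -0.562,"tz": 0.14,"ax": 0,"ay": 0,"az": 0},{"tx": -0.957,"ty": -0.562,"tz": 0.14,"ax": 0,"ay": 0,"az": 0},{"tx": -0.957,"ty": -0.562,"tz": 0.14,"ax": 0,"ay": 0,"az": 0},{"tx": -0.957,"ty": -0.562,"tz": 0.14,"ax": 0,"ay": 0,"az": 0}])

```text
clock: 1.4
eef_pos: [428.8, 328.4, 221.0]
tcp_rot: [-3.141, -0.0, 2.685]
contact_force: [0.5, 0.3, 1.0]
opening: 1.002
grasp_force: 0.0
```

Request:
step_arm(moves=[{"tx": -0.957,"ty": -0.562,"tz": 0.14,"ax": 0,"ay": 0,"az": 0},{"tx": -0.957,"ty": -0.562,"tz": 0.14,"ax": 0,"ay": 0,"az": 0},{"tx": -0.957,"ty": -0.562,"tz": 0.14,"ax": 0,"ay": 0,"az": 0},{"tx": -0.957,"ty": -0.562,"tz": 0.14,"ax": 0,"ay": 0,"az": 0},{"tx": -0.957,"ty": -0.562,"tz": 0.14,"ax": 0,"ay": 0,"az": 0}])

```text
clock: 2.02
eef_pos: [505.1, 212.6, 203.5]
tcp_rot: [-3.141, -0.0, 2.685]
contact_force: [-0.3, 0.6, 0.3]
opening: 1.003
grasp_force: 0.0
```

Request:
step_arm(moves=[{"tx": -0.957,"ty": -0.562,"tz": 0.14,"ax": 0,"ay": 0,"az": 0},{"tx": 0,"ty": 0,"tz": 0,"ax": 0,"ay": 0,"az": 0.1},{"tx": 0,"ty": 0,"tz": 0,"ax": 0,"ay": 0,"az": 0.1},{"tx": 0,"ty": 0,"tz": 0,"ax": 0,"ay": 0,"az": 0.1},{"tx": 0,"ty": 0,"tz": 0,"ax": 0,"ay": 0,"az": 0.1}])

```text
clock: 2.65
eef_pos: [519.9, 190.2, 200.0]
tcp_rot: [-3.141, -0.0, 2.051]
contact_force: [0.1, 0.3, 0.2]
opening: 1.004
grasp_force: 0.0
```

Request:
step_arm(moves=[{"tx": 0,"ty": 0,"tz": 0,"ax": 0,"ay": 0,"az": 0.1},{"tx": 0,"ty": 0,"tz": 0,"ax": 0,"ay": 0,"az": 0.1},{"tx": 0,"ty": 0,"tz": 0,"ax": 0,"ay": 0,"az": 0},{"tx": 0,"ty": 0,"tz": 0,"ax": 0,"ay": 0,"az": 0}])

```text
clock: 3.15
eef_pos: [520.0, 190.3, 200.2]
tcp_rot: [-3.141, 0.0, 1.746]
contact_force: [-0.3, -1.1, 0.4]
opening: 0.999
grasp_force: 0.0
```

```bash
python3 - <<'E'
from h import *
go((520,190,200,1.75))
p,d,ci=grab("wrist"); save("w2",p); np.savez("w2",p=p,d=d,T=ci["cam_to_world"])
E
```

```text
at [520.  190.3 200.2] rot [-3.141  0.     1.746] F [-0.3 -1.1  0.4] open 0.999 grip 0.0 t 3.15
shift [-0.012 -0.001  0.007] rows 1 each [-0.012 -0.001  0.007]
  then turn [-0.0001  0.     -0.0027] rows 1 each [-0.0001  0.     -0.0027]
```

View pics/w2.png

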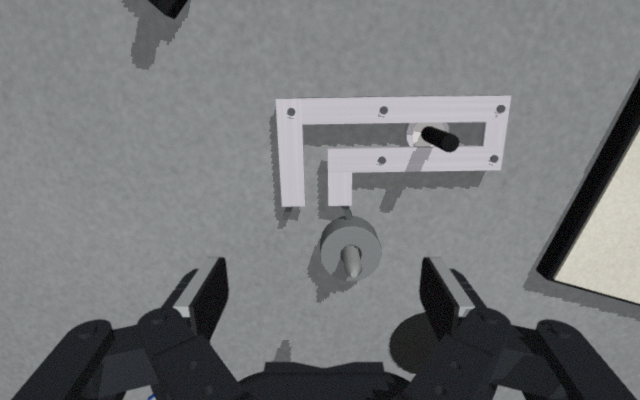

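The wrist view shows the cover as an L with corners near (277,99), (511,96), (503,170) and (282,206). The old carrier's disc is at (428,134), the collar at (351,247) and the post tip at (352,276).

```bash
cat >> h.py <<'E'
def rigid(A,B):
    A=np.array(A,float);B=np.array(B,float);a=A-A.mean(0);b=B-B.mean(0)
    th=np.arctan2((a[:,0]*b[:,1]-a[:,1]*b[:,0]).sum(),(a*b).sum()); c,s=np.cos(th),np.sin(th);M=np.array([[c,-s],[s,c]])
    t=B.mean(0)-M@A.mean(0); return th,t,np.linalg.norm(A@M.T+t-B,axis=1)
E
python3 - <<'E'
from h import *
z=np.load("w2.npz"); p=z["p"]; ci=eyes.camera_info("wrist"); ci["cam_to_world"]=z["T"]
pts=[((277,99),(-33,33)),((511,96),(170,33)),((503,170),(170,-33)),((282,206),(-33,-65)),((304,206),(-11,-65)),((352,206),(33,-65)),((329,206),(11,-65)),((303,124),(-11,11)),((328,149),(11,-11)),((486,122),(151,11)),((352,172),(33,-33))]
g=cv2.cvtColor(p,cv2.COLOR_RGB2GRAY)
c=np.array([a for a,_ in pts],np.float32).reshape(-1,1,2)
c=cv2.cornerSubPix(g,c,(4,4),(-1,-1),(3,50,.01)).reshape(-1,2)
W=[onplane(ci,u,v,20)[:2] for u,v in c]; th,t,e=rigid([m for _,m in pts],W)
print(c.round(1).tolist()); print("mag",th,t,e.round(1))
Rm=np.array([[np.cos(th),-np.sin(th)],[np.sin(th),np.cos(th)]])
print("post",Rm@[32,-112]+t)
inv=lambda P:(Rm.T@(P[:2]-t)).round(1)
P=onplane(ci,352,278,65);print("post tip seen",P,inv(P))
# collar top circle
P=onplane(ci,351,245,30);print("collar",P,inv(P)); P=onplane(ci,428,134,10);print("old disc",P,inv(P)); P=onplane(ci,441,139,60);print("old pin mid",P,inv(P))
P=onplane(ci,452,143,68);print("old pin top",P,inv(P))
E
```

```text
[[275.20001220703125, 98.5999984741211], [510.6000061035156, 95.30000305175781], [500.20001220703125, 169.89999389648438], [282.1000061035156, 206.8000030517578], [301.20001220703125, 206.60000610351562], [348.70001220703125, 205.5], [327.79998779296875, 205.39999389648438], [301.8999938964844, 124.30000305175781], [330.79998779296875, 146.89999389648438], [485.3999938964844, 121.80000305175781], [351.70001220703125, 172.60000610351562]]
mag 0.1883527992682222 [504.45518718 226.00661765] [0.3 0.5 0.5 1.3 3.  2.  0.3 0.5 3.8 0.5 0.6]
post [556.86023602 121.97916524]
post tip seen [556.68618976 118.28563861  65.        ] [  31.1 -115.6]
collar [555.65227685 132.47046412  30.        ] [  32.8 -101.5]
old disc [606.36080542 244.93157118  10.        ] [103.6  -0.5]
old pin mid [600.9012157  246.77529635  60.        ] [98.6  2.3]
old pin top [606.9268863  246.01618004  68.        ] [104.4   0.5]
```

```bash
cat >> h.py <<'E'
TH=0.188; 
E
python3 - <<'E'
from h import *
c=[[275.2,98.6],[510.6,95.3],[500.2,169.9],[282.1,206.8],[327.8,205.4],[301.9,124.3],[485.4,121.8],[351.7,172.6]]
m=[(-33,33),(170,33),(170,-33),(-33,-65),(11,-65),(-11,11),(151,11),(33,-33)]
z=np.load("w2.npz");ci=eyes.camera_info("wrist"); ci["cam_to_world"]=z["T"]
th,t,e=rigid(m,[onplane(ci,*q,20)[:2] for q in c]); print(th,t,e.round(1))
open("h.py","a").write(f"TH={th};T0=np.array({t.tolist()});RM=np.array([[np.cos(TH),-np.sin(TH)],[np.sin(TH),np.cos(TH)]])\ndef mw(x,y): return RM@[x,y]+T0\ndef wm(P): return RM.T@(np.array(P)[:2]-T0)\n")
from importlib import reload
import h; reload(h)
q=h.mw(32,-112);print(q)
go((*q,75,np.pi/2+th),(*q,24,None))
E
```

```text
0.19237294670336835 [504.62772487 225.72792385] [0.3 0.4 0.3 0.7 0.4 0.3 0.7 0.3]
[557.45055481 121.91198751]
at [520.  190.3 200.2] rot [-3.141  0.     1.745] F [-0.1  0.9 -0. ] open 0.999 grip 0.0 t 3.2
shift [-2.954  1.001  5.008] rows 6 each [-0.492  0.167  0.835]
  then turn [-0.0001  0.     -0.0115] rows 1 each [-0.0001  0.     -0.0115]
shift [ 0.   -0.    2.04] rows 3 each [ 0.   -0.    0.68]
```

Request:
step_arm(moves=[{"tx": -0.6,"ty": 0.2,"tz": 0.5,"ax": 0,"ay": 0,"az": -0.0115},{"tx": -0.6,"ty": 0.2,"tz": 0.9,"ax": 0,"ay": 0,"az": 0},{"tx": -0.6,"ty": 0.2,"tz": 0.9,"ax": 0,"ay": 0,"az": 0},{"tx": -0.6,"ty": 0.2,"tz": 0.9,"ax": 0,"ay": 0,"az": 0},{"tx": -0.55,"ty": 0.2,"tz": 0.9,"ax": 0,"ay": 0,"az": 0}])

```text
clock: 3.82
eef_pos: [558.6, 122.0, 97.1]
tcp_rot: [3.141, 0.0, 1.763]
contact_force: [0.2, -0.9, 0.6]
opening: 1.004
grasp_force: 0.0
```

Request:
step_arm(moves=[{"tx": 0,"ty": 0,"tz": 0.9,"ax": 0,"ay": 0,"az": 0},{"tx": 0,"ty": 0,"tz": 0,"ax": 0,"ay": 0,"az": 0},{"tx": 0,"ty": 0,"tz": 0,"ax": 0,"ay": 0,"az": 0}])

```text
clock: 4.2
eef_pos: [558.6, 122.7, 75.9]
tcp_rot: [3.141, -0.0, 1.761]
contact_force: [-0.4, 0.4, 0.1]
opening: 0.997
grasp_force: 0.0
```

```bash
python3 - <<'E'
from h import *
q=mw(32,-112)
go((*q,24,np.pi/2+TH))
E
```

```text
at [558.6 122.7  75.9] rot [ 3.141 -0.     1.761] F [-0.4  0.4  0.1] open 0.997 grip 0.0 t 4.2
shift [-0.022 -0.053  2.077] rows 3 each [-0.007 -0.018  0.692]
  then turn [ 0.0004 -0.     -0.0011] rows 1 each [ 0.0004 -0.     -0.0011]
```

Request:
step_arm(moves=[{"tx": -0.02,"ty": -0.05,"tz": 0.69,"ax": 0,"ay": 0,"az": 0},{"tx": 0,"ty": 0,"tz": 0.69,"ax": 0,"ay": 0,"az": 0},{"tx": 0,"ty": 0,"tz": 0.69,"ax": 0,"ay": 0,"az": 0},{"tx": 0,"ty": 0,"tz": 0,"ax": 0,"ay": 0,"az": 0}])

```text
clock: 4.7
eef_pos: [555.8, 121.5, 21.6]
tcp_rot: [-3.138, 0.0, 1.76]
contact_force: [-0.1, -0.1, 0.4]
opening: 0.998
grasp_force: 0.0
```

Request:
step_arm(moves=[{"tx": 0,"ty": 0,"tz": 0,"ax": 0,"ay": 0,"az": 0},{"tx": 0,"ty": 0,"tz": 0,"ax": 0,"ay": 0,"az": 0},{"tx": 0,"ty": 0,"tz": 0,"ax": 0,"ay": 0,"az": 0},{"tx": 0,"ty": 0,"tz": 0,"ax": 0,"ay": 0,"az": 0},{"tx": 0,"ty": 0,"tz": 0,"ax": 0,"ay": 0,"az": 0}], gripper=0.3, newtons=50)

```text
clock: 5.32
eef_pos: [557.6, 121.9, 24.4]
tcp_rot: [3.14, -0.0, 1.76]
contact_force: [-2.3, 0.5, 6.7]
opening: 0.691
grasp_force: 54.2
```

Request:
step_arm(moves=[{"tx": 0,"ty": 0,"tz": -0.8,"ax": 0,"ay": 0,"az": 0},{"tx": 0,"ty": 0,"tz": -0.8,"ax": 0,"ay": 0,"az": 0},{"tx": 0,"ty": 0,"tz": -0.8,"ax": 0,"ay": 0,"az": 0},{"tx": 0,"ty": 0,"tz": -0.8,"ax": 0,"ay": 0,"az": 0},{"tx": 0,"ty": 0,"tz": 0,"ax": 0,"ay": 0,"az": 0}])

```text
clock: 5.95
eef_pos: [558.4, 122.0, 105.9]
tcp_rot: [3.138, -0.0, 1.76]
contact_force: [-0.1, 0.7, -2.1]
opening: 0.689
grasp_force: 55.8
```

```bash
cat >> h.py <<'E'
def blobs(mask,amin):
    n,l,st,c=cv2.connectedComponentsWithStats(mask.astype(np.uint8)); return [(c[i].round(1).tolist(),st[i].tolist()) for i in range(1,n) if st[i][4]>=amin]
E
python3 - <<'E'
from h import *
z=np.load("top0.npz"); p=z["p"].astype(int); ci=eyes.camera_info("top"); hsv=cv2.cvtColor(z["p"],cv2.COLOR_RGB2HSV)
roi=np.zeros(p.shape[:2],bool); roi[125:225,260:460]=1
for c,st in blobs((hsv[...,2]<45)&roi,300): print("pad",c,st,onplane(ci,*c,3).round(1))
for c,st in blobs((hsv[...,2]>185)&(hsv[...,1]<40)&roi,25): print("white",c,st,onplane(ci,*c,3).round(1),onplane(ci,*c,10).round(1))
# cross-check of top calibration with post / mag
print(proj(ci,[*mw(-33,33),20]),proj(ci,[*mw(170,33),20]))
go((675,5,96,None))
E
```

```text
pad [292.4, 152.8] [278, 139, 30, 28, 644] [675.1   6.4   3. ]
white [389.4, 132.9] [381, 131, 19, 8, 35] [ 739.3 -268.1    3. ] [ 737.  -266.8   10. ]
white [346.2, 151.2] [328, 133, 37, 37, 966] [ 682.7 -145.     3. ] [ 680.8 -144.4   10. ]
white [392.0, 185.7] [388, 179, 11, 13, 77] [ 586.2 -273.4    3. ] [ 584.8 -272.    10. ]
white [330.1, 189.4] [326, 182, 12, 13, 66] [ 572.4 -100.8    3. ] [ 571.1 -100.5   10. ]
white [432.1, 205.5] [426, 200, 13, 12, 85] [ 532.4 -385.     3. ] [ 531.4 -383.    10. ]
white [369.7, 207.9] [363, 203, 14, 11, 90] [ 522.6 -210.7    3. ] [ 521.6 -209.8   10. ]
white [397.5, 211.3] [394, 206, 10, 11, 48] [ 514.5 -287.8    3. ] [ 513.6 -286.4   10. ]
(np.float64(199.39384434977904), np.float64(224.72167212176225)) (np.float64(189.84146184355336), np.float64(152.94355938261464))
at [558.4 122.  105.9] rot [ 3.138 -0.     1.76 ] F [-0.1  0.7 -2.1] open 0.689 grip 55.8 t 5.95
shift [-5.476  3.697  0.411] rows 6 each [-0.913  0.616  0.068]
```

Request:
step_arm(moves=[{"tx": -0.9,"ty": 0.62,"tz": 0,"ax": 0,"ay": 0,"az": 0},{"tx": -0.9,"ty": 0.62,"tz": 0,"ax": 0,"ay": 0,"az": 0},{"tx": -0.9,"ty": 0.62,"tz": 0,"ax": 0,"ay": 0,"az": 0},{"tx": -0.9,"ty": 0.62,"tz": 0,"ax": 0,"ay": 0,"az": 0},{"tx": -0.9,"ty": 0.62,"tz": 0,"ax": 0,"ay": 0,"az": 0}])

```text
clock: 6.58
eef_pos: [655.2, 24.4, 102.9]
tcp_rot: [-3.141, -0.0, 1.76]
contact_force: [-0.1, 0.3, -2.0]
opening: 0.694
grasp_force: 55.8
```

Request:
step_arm(moves=[{"tx": -0.86,"ty": 0.58,"tz": 0,"ax": 0,"ay": 0,"az": 0},{"tx": 0,"ty": 0,"tz": 0.7,"ax": 0,"ay": 0,"az": 0},{"tx": 0,"ty": 0,"tz": 0.7,"ax": 0,"ay": 0,"az": 0},{"tx": 0,"ty": 0,"tz": 0.7,"ax": 0,"ay": 0,"az": 0},{"tx": 0,"ty": 0,"tz": 0,"ax": 0,"ay": 0,"az": 0}])

```text
clock: 7.2
eef_pos: [670.8, 7.9, 48.6]
tcp_rot: [-3.138, -0.001, 1.761]
contact_force: [-0.2, 0.3, -1.4]
opening: 0.689
grasp_force: 55.7
```

```bash
python3 - <<'E'
from h import *
go((675,8,28,None))
E
```

```text
at [670.8   7.9  48.6] rot [-3.138e+00 -1.000e-03  1.761e+00] F [-0.2  0.3 -1.4] open 0.689 grip 55.7 t 7.2
shift [-0.029  0.167  0.825] rows 1 each [-0.029  0.167  0.825]
```

Request:
step_arm(moves=[{"tx": 0,"ty": 0.1,"tz": 0.4,"ax": 0,"ay": 0,"az": 0},{"tx": 0,"ty": 0,"tz": 0.3,"ax": 0,"ay": 0,"az": 0},{"tx": 0,"ty": 0,"tz": 0.2,"ax": 0,"ay": 0,"az": 0},{"tx": 0,"ty": 0,"tz": 0,"ax": 0,"ay": 0,"az": 0},{"tx": 0,"ty": 0,"tz": 0,"ax": 0,"ay": 0,"az": 0}])

```text
clock: 7.82
eef_pos: [675.4, 7.9, 28.8]
tcp_rot: [3.141, 0.0, 1.76]
contact_force: [-0.5, -0.8, -1.8]
opening: 0.692
grasp_force: 55.8
```

Request:
step_arm(moves=[{"tx": 0,"ty": 0,"tz": 0.06,"ax": 0,"ay": 0,"az": 0},{"tx": 0,"ty": 0,"tz": 0,"ax": 0,"ay": 0,"az": 0},{"tx": 0,"ty": 0,"tz": 0,"ax": 0,"ay": 0,"az": 0}])

```text
clock: 8.2
eef_pos: [675.5, 7.9, 27.5]
tcp_rot: [3.141, 0.0, 1.76]
contact_force: [-0.4, 0.1, 2.6]
opening: 0.689
grasp_force: 56.0
```

Request:
step_arm(moves=[{"tx": 0,"ty": 0,"tz": 0,"ax": 0,"ay": 0,"az": 0},{"tx": 0,"ty": 0,"tz": 0,"ax": 0,"ay": 0,"az": 0},{"tx": 0,"ty": 0,"tz": 0,"ax": 0,"ay": 0,"az": 0},{"tx": 0,"ty": 0,"tz": 0,"ax": 0,"ay": 0,"az": 0}], gripper=1)

```text
clock: 8.7
eef_pos: [675.2, 8.0, 27.0]
tcp_rot: [-3.142, -0.0, 1.76]
contact_force: [0.5, 0.3, 0.2]
opening: 1.0
grasp_force: 0.0
```

Request:
step_arm(moves=[{"tx": 0,"ty": 0,"tz": -0.5,"ax": 0,"ay": 0,"az": 0},{"tx": 0,"ty": 0,"tz": -1,"ax": 0,"ay": 0,"az": 0},{"tx": 0,"ty": 0,"tz": -1,"ax": 0,"ay": 0,"az": 0},{"tx": 0,"ty": 0,"tz": -1,"ax": 0,"ay": 0,"az": 0},{"tx": 0,"ty": 0,"tz": -0.5,"ax": 0,"ay": 0,"az": 0}])

```text
clock: 9.32
eef_pos: [676.0, 8.0, 129.3]
tcp_rot: [3.139, 0.0, 1.76]
contact_force: [0.0, -0.6, 0.3]
opening: 1.002
grasp_force: 0.0
```

```bash
python3 - <<'E'
from h import *
q=mw(104,0);print(q)
go((*q,130,np.pi+TH),(*q,58,None))
E
```

```text
[606.70927001 245.61153874]
at [676.    8.  129.3] rot [3.139 0.    1.76 ] F [ 0.  -0.6  0.3] open 1.002 grip 0.0 t 9.32
shift [ 9.858 -0.932 -0.033] rows 10 each [ 0.986 -0.093 -0.003]
  then turn [ 0.0011  0.0015 -1.0018] rows 9 each [ 1.000e-04  2.000e-04 -1.113e-01]
shift [-0.   -0.    2.88] rows 3 each [-0.   -0.    0.96]
```

Request:
step_arm(moves=[{"tx": 0.986,"ty": -0.093,"tz": 0,"ax": 0,"ay": 0,"az": 0},{"tx": 0.986,"ty": -0.093,"tz": 0,"ax": 0,"ay": 0,"az": 0},{"tx": 0.986,"ty": -0.093,"tz": 0,"ax": 0,"ay": 0,"az": 0},{"tx": 0.986,"ty": -0.093,"tz": 0,"ax": 0,"ay": 0,"az": 0},{"tx": 0.986,"ty": -0.093,"tz": 0,"ax": 0,"ay": 0,"az": 0}])

```text
clock: 9.95
eef_pos: [639.7, 128.8, 126.6]
tcp_rot: [-3.141, -0.0, 1.761]
contact_force: [-0.1, -0.4, -0.7]
opening: 1.0
grasp_force: 0.0
```

Request:
step_arm(moves=[{"tx": 0.986,"ty": -0.093,"tz": 0,"ax": 0,"ay": 0,"az": 0},{"tx": 0.986,"ty": -0.093,"tz": 0,"ax": 0,"ay": 0,"az": 0},{"tx": 0.986,"ty": -0.093,"tz": 0,"ax": 0,"ay": 0,"az": 0},{"tx": 0.986,"ty": -0.093,"tz": 0,"ax": 0,"ay": 0,"az": 0},{"tx": 0.986,"ty": -0.093,"tz": 0,"ax": 0,"ay": 0,"az": 0}])

```text
clock: 10.58
eef_pos: [604.9, 247.5, 126.7]
tcp_rot: [-3.141, 0.0, 1.761]
contact_force: [-0.1, -0.2, -0.3]
opening: 0.998
grasp_force: 0.0
```

Request:
step_arm(moves=[{"tx": 0,"ty": 0,"tz": 0,"ax": 0,"ay": 0,"az": -0.112},{"tx": 0,"ty": 0,"tz": 0,"ax": 0,"ay": 0,"az": -0.112},{"tx": 0,"ty": 0,"tz": 0,"ax": 0,"ay": 0,"az": -0.112},{"tx": 0,"ty": 0,"tz": 0,"ax": 0,"ay": 0,"az": -0.112},{"tx": 0,"ty": 0,"tz": 0,"ax": 0,"ay": 0,"az": -0.112}])

```text
clock: 11.2
eef_pos: [605.1, 246.8, 126.7]
tcp_rot: [-3.141, -0.0, 2.647]
contact_force: [0.0, 1.0, -0.1]
opening: 1.001
grasp_force: 0.0
```

Request:
step_arm(moves=[{"tx": 0,"ty": 0,"tz": 0,"ax": 0,"ay": 0,"az": -0.112},{"tx": 0,"ty": 0,"tz": 0,"ax": 0,"ay": 0,"az": -0.112},{"tx": 0,"ty": 0,"tz": 0,"ax": 0,"ay": 0,"az": -0.112},{"tx": 0,"ty": 0,"tz": 0,"ax": 0,"ay": 0,"az": -0.106},{"tx": 0,"ty": 0,"tz": 0,"ax": 0,"ay": 0,"az": 0}])

```text
clock: 11.82
eef_pos: [605.3, 246.6, 126.7]
tcp_rot: [-3.142, -0.0, -2.949]
contact_force: [-0.1, 0.4, 0.2]
opening: 1.001
grasp_force: 0.0
```

```bash
python3 - <<'E'
from h import *
q=mw(104,0)
go((*q,130,np.pi+TH),(*q,58,None))
p,d,ci=grab("wrist"); save("w3",p); np.savez("w3",p=p,d=d,T=ci["cam_to_world"])
print(proj(ci,[*q,68]),proj(ci,[*q,40]),proj(ci,[*q,20]))
E
```

```text
at [605.3 246.6 126.7] rot [-3.142 -0.    -2.949] F [-0.1  0.4  0.2] open 1.001 grip 0.0 t 11.82
shift [-0.049 -0.05  -0.13 ] rows 1 each [-0.049 -0.05  -0.13 ]
  then turn [-0.     -0.0003 -0.0001] rows 1 each [-0.     -0.0003 -0.0001]
shift [-0.   -0.    2.88] rows 3 each [-0.   -0.    0.96]
(np.float64(320.907222998528), np.float64(235.05336688172738)) (np.float64(321.24894518910565), np.float64(217.14093147710057)) (np.float64(321.44632762980046), np.float64(206.80209936177923))
```

View pics/w3.png

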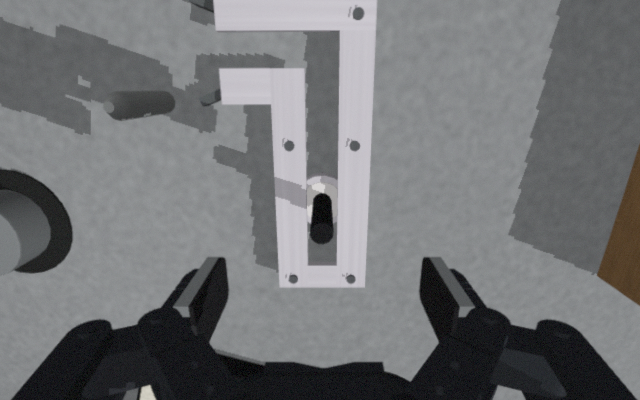

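The wrist view shows the old pin's top at (321,233), as predicted, between the open fingers. The bare post is at (110,105), and the collar sits on the pad at lower left (10,235).

Request:
step_arm(moves=[{"tx": -0.05,"ty": -0.05,"tz": 0.9,"ax": 0,"ay": 0,"az": 0},{"tx": 0,"ty": 0,"tz": 0.9,"ax": 0,"ay": 0,"az": 0},{"tx": 0,"ty": 0,"tz": 0.7,"ax": 0,"ay": 0,"az": 0},{"tx": 0,"ty": 0,"tz": 0.4,"ax": 0,"ay": 0,"az": 0},{"tx": 0,"ty": 0,"tz": 0,"ax": 0,"ay": 0,"az": 0}])

```text
clock: 12.5
eef_pos: [607.0, 244.6, 53.9]
tcp_rot: [-3.141, -0.001, -2.95]
contact_force: [-0.3, -0.9, -0.1]
opening: 1.0
grasp_force: 0.0
```

Request:
step_arm(moves=[{"tx": 0,"ty": 0,"tz": 0,"ax": 0,"ay": 0,"az": 0},{"tx": 0,"ty": 0,"tz": 0,"ax": 0,"ay": 0,"az": 0},{"tx": 0,"ty": 0,"tz": 0,"ax": 0,"ay": 0,"az": 0},{"tx": 0,"ty": 0,"tz": 0,"ax": 0,"ay": 0,"az": 0},{"tx": 0,"ty": 0,"tz": 0,"ax": 0,"ay": 0,"az": 0}], gripper=0, newtons=40)

```text
clock: 13.12
eef_pos: [607.5, 244.7, 54.7]
tcp_rot: [3.142, 0.0, -2.949]
contact_force: [0.8, 0.7, 1.2]
opening: 0.149
grasp_force: 39.0
```

Request:
step_arm(moves=[{"tx": 0,"ty": 0,"tz": 0,"ax": 0,"ay": 0,"az": 0},{"tx": 0,"ty": 0,"tz": 0,"ax": 0,"ay": 0,"az": 0},{"tx": 0,"ty": 0,"tz": 0,"ax": 0,"ay": 0,"az": 0}])

```text
clock: 13.5
eef_pos: [607.5, 244.7, 54.7]
tcp_rot: [3.142, 0.0, -2.949]
contact_force: [-1.0, -0.6, 2.9]
opening: 0.153
grasp_force: 39.0
```

```bash
python3 - <<'E'
from h import *
print(wm(r.sense()["eef_pos"]))
a=mw(0,0);b=mw(0,-140)
go((*a,55.5,np.pi+TH),(*b,55.5,None))
E
```

```text
[104.58113359  -1.01422238]
at [607.5 244.7  54.7] rot [ 3.142  0.    -2.949] F [-1.  -0.6  2.9] open 0.153 grip 39.0 t 13.5
shift [ 4.183  0.042 -0.034] rows 5 each [ 0.837  0.008 -0.007]
  then turn [0.     0.0001 0.0002] rows 1 each [0.     0.0001 0.0002]
shift [-0.  -5.6 -0. ] rows 6 each [-0.    -0.933 -0.   ]
```

Request:
step_arm(moves=[{"tx": 0,"ty": 0.04,"tz": -0.05,"ax": 0,"ay": 0,"az": 0},{"tx": 0.3,"ty": 0,"tz": 0,"ax": 0,"ay": 0,"az": 0},{"tx": 0.6,"ty": 0,"tz": 0,"ax": 0,"ay": 0,"az": 0},{"tx": 0.6,"ty": 0,"tz": 0,"ax": 0,"ay": 0,"az": 0},{"tx": 0.6,"ty": 0,"tz": 0,"ax": 0,"ay": 0,"az": 0}])

```text
clock: 14.12
eef_pos: [554.2, 235.2, 55.7]
tcp_rot: [-3.141, -0.001, -2.949]
contact_force: [1.6, 0.9, -1.6]
opening: 0.149
grasp_force: 38.9
```

Request:
step_arm(moves=[{"tx": 0.6,"ty": 0,"tz": 0,"ax": 0,"ay": 0,"az": 0},{"tx": 0.6,"ty": 0,"tz": 0,"ax": 0,"ay": 0,"az": 0},{"tx": 0.6,"ty": 0,"tz": 0,"ax": 0,"ay": 0,"az": 0},{"tx": 0.3,"ty": 0,"tz": 0,"ax": 0,"ay": 0,"az": 0},{"tx": 0,"ty": 0,"tz": 0,"ax": 0,"ay": 0,"az": 0}])

```text
clock: 14.75
eef_pos: [504.1, 225.6, 56.0]
tcp_rot: [3.142, 0.0, -2.949]
contact_force: [0.6, 0.2, -0.3]
opening: 0.15
grasp_force: 38.9
```

```bash
python3 - <<'E'
from h import *
print(wm(r.sense()["eef_pos"]))
a=mw(0,0);b=mw(0,-140)
go((*a,55.5,np.pi+TH),(*b,55.5,None))
E
```

```text
[-0.58066505 -0.01985261]
at [504.1 225.6  56. ] rot [ 3.142  0.    -2.949] F [ 0.6  0.2 -0.3] open 0.15 grip 38.9 t 14.75
shift [-0.023  0.001  0.019] rows 1 each [-0.023  0.001  0.019]
  then turn [0.0001 0.0003 0.0003] rows 1 each [0.0001 0.0003 0.0003]
shift [-0.  -5.6 -0. ] rows 6 each [-0.    -0.933 -0.   ]
```

Request:
step_arm(moves=[{"tx": 0,"ty": -0.3,"tz": 0,"ax": 0,"ay": 0,"az": 0},{"tx": 0,"ty": -0.6,"tz": 0,"ax": 0,"ay": 0,"az": 0},{"tx": 0,"ty": -0.6,"tz": 0,"ax": 0,"ay": 0,"az": 0},{"tx": 0,"ty": -0.6,"tz": 0,"ax": 0,"ay": 0,"az": 0},{"tx": 0,"ty": -0.6,"tz": 0,"ax": 0,"ay": 0,"az": 0}])

```text
clock: 15.38
eef_pos: [517.3, 158.0, 55.8]
tcp_rot: [-3.142, -0.0, -2.949]
contact_force: [0.2, 0.7, -1.0]
opening: 0.149
grasp_force: 38.9
```

Request:
step_arm(moves=[{"tx": 0,"ty": -0.6,"tz": 0,"ax": 0,"ay": 0,"az": 0},{"tx": 0,"ty": -0.6,"tz": 0,"ax": 0,"ay": 0,"az": 0},{"tx": 0,"ty": -0.6,"tz": 0,"ax": 0,"ay": 0,"az": 0},{"tx": 0,"ty": -0.6,"tz": 0,"ax": 0,"ay": 0,"az": 0},{"tx": 0,"ty": -0.6,"tz": 0,"ax": 0,"ay": 0,"az": 0}])

```text
clock: 16.0
eef_pos: [531.6, 84.7, 55.8]
tcp_rot: [-3.142, 0.0, -2.949]
contact_force: [-0.1, -1.0, -1.6]
opening: 0.15
grasp_force: 38.9
```

Request:
step_arm(moves=[{"tx": 0,"ty": -0.6,"tz": 0,"ax": 0,"ay": 0,"az": 0},{"tx": 0,"ty": -0.6,"tz": 0,"ax": 0,"ay": 0,"az": 0},{"tx": 0,"ty": 0,"tz": 0,"ax": 0,"ay": 0,"az": 0}])

```text
clock: 16.38
eef_pos: [537.4, 55.2, 55.8]
tcp_rot: [-3.142, 0.0, -2.95]
contact_force: [-0.4, -0.5, -2.0]
opening: 0.149
grasp_force: 39.0
```

```bash
python3 - <<'E'
from h import *
print(wm(r.sense()["eef_pos"]))
go((682,-143,130,None))
p,d,ci=grab("top"); save("top1",p); np.savez("top1",p=p,d=d)
E
```

```text
[  -0.46788128 -173.66366415]
at [537.4  55.2  55.8] rot [-3.142  0.    -2.95 ] F [-0.4 -0.5 -2. ] open 0.149 grip 39.0 t 16.38
shift [-4.172 -8.883 -2.969] rows 9 each [-0.464 -0.987 -0.33 ]
```

View pics/top1.png

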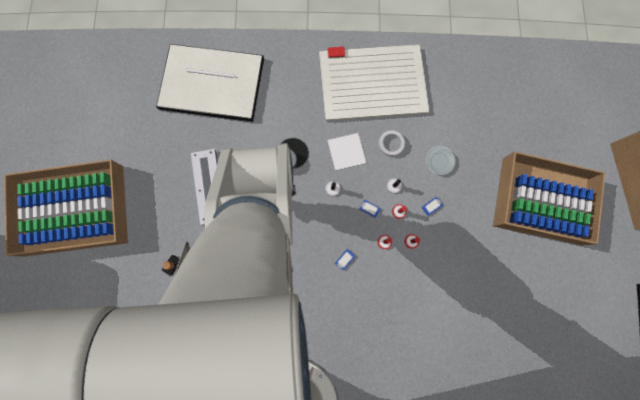

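The top view shows plate, pad and both carriers unmoved. The arm hides the magazine.

Request:
step_arm(moves=[{"tx": 0,"ty": 0,"tz": -0.6,"ax": 0,"ay": 0,"az": 0},{"tx": 0,"ty": 0,"tz": -0.8,"ax": 0,"ay": 0,"az": 0},{"tx": 0,"ty": 0,"tz": -0.8,"ax": 0,"ay": 0,"az": 0},{"tx": 0,"ty": 0,"tz": -0.8,"ax": 0,"ay": 0,"az": 0},{"tx": -0.4,"ty": -0.9,"tz": 0,"ax": 0,"ay": 0,"az": 0}])

```text
clock: 17.05
eef_pos: [551.9, 37.4, 133.5]
tcp_rot: [-3.142, 0.003, -2.947]
contact_force: [0.6, -0.2, -1.2]
opening: 0.153
grasp_force: 39.2
```

Request:
step_arm(moves=[{"tx": -0.42,"ty": -0.9,"tz": 0,"ax": 0,"ay": 0,"az": 0},{"tx": -0.42,"ty": -0.9,"tz": 0,"ax": 0,"ay": 0,"az": 0},{"tx": -0.42,"ty": -0.9,"tz": 0,"ax": 0,"ay": 0,"az": 0},{"tx": -0.42,"ty": -0.9,"tz": 0,"ax": 0,"ay": 0,"az": 0},{"tx": -0.42,"ty": -0.9,"tz": 0,"ax": 0,"ay": 0,"az": 0}])

```text
clock: 17.68
eef_pos: [625.3, -65.8, 130.5]
tcp_rot: [3.141, -0.0, -2.949]
contact_force: [-0.5, -0.5, -1.3]
opening: 0.152
grasp_force: 39.2
```

Request:
step_arm(moves=[{"tx": -0.42,"ty": -0.9,"tz": 0,"ax": 0,"ay": 0,"az": 0},{"tx": -0.42,"ty": -0.9,"tz": 0,"ax": 0,"ay": 0,"az": 0},{"tx": -0.42,"ty": -0.9,"tz": 0,"ax": 0,"ay": 0,"az": 0},{"tx": -0.42,"ty": -0.75,"tz": 0,"ax": 0,"ay": 0,"az": 0},{"tx": 0,"ty": 0,"tz": 0,"ax": 0,"ay": 0,"az": 0}])

```text
clock: 18.3
eef_pos: [683.1, -142.7, 130.4]
tcp_rot: [-3.141, 0.0, -2.95]
contact_force: [0.0, -0.6, -0.8]
opening: 0.151
grasp_force: 39.2
```

```bash
python3 - <<'E'
from h import *
go((682,-143,60,None))
E
```

```text
at [ 683.1 -142.7  130.4] rot [-3.141  0.    -2.95 ] F [ 0.  -0.6 -0.8] open 0.151 grip 39.2 t 18.3
shift [ 4.500e-02 -2.000e-03  2.818e+00] rows 3 each [ 0.015 -0.001  0.939]
```

Request:
step_arm(moves=[{"tx": 0,"ty": 0,"tz": 0.7,"ax": 0,"ay": 0,"az": 0},{"tx": 0,"ty": 0,"tz": 0.8,"ax": 0,"ay": 0,"az": 0},{"tx": 0,"ty": 0,"tz": 0.8,"ax": 0,"ay": 0,"az": 0},{"tx": 0,"ty": 0,"tz": 0.42,"ax": 0,"ay": 0,"az": 0},{"tx": 0,"ty": 0,"tz": 0,"ax": 0,"ay": 0,"az": 0}])

```text
clock: 18.92
eef_pos: [681.3, -140.6, 61.4]
tcp_rot: [3.141, -0.002, -2.949]
contact_force: [0.3, 0.6, -0.8]
opening: 0.152
grasp_force: 39.2
```

Request:
step_arm(moves=[{"tx": 0,"ty": 0,"tz": 0.1,"ax": 0,"ay": 0,"az": 0},{"tx": 0,"ty": 0,"tz": 0.06,"ax": 0,"ay": 0,"az": 0},{"tx": 0,"ty": 0,"tz": 0,"ax": 0,"ay": 0,"az": 0},{"tx": 0,"ty": 0,"tz": 0,"ax": 0,"ay": 0,"az": 0}])

```text
clock: 19.42
eef_pos: [682.3, -141.0, 59.2]
tcp_rot: [-3.141, 0.001, -2.949]
contact_force: [-1.2, 0.3, -1.0]
opening: 0.151
grasp_force: 39.2
```

Request:
step_arm(moves=[{"tx": 0,"ty": -0.04,"tz": 0.05,"ax": 0,"ay": 0,"az": 0},{"tx": 0,"ty": 0,"tz": 0.02,"ax": 0,"ay": 0,"az": 0},{"tx": 0,"ty": 0,"tz": 0,"ax": 0,"ay": 0,"az": 0},{"tx": 0,"ty": 0,"tz": 0,"ax": 0,"ay": 0,"az": 0}])

```text
clock: 19.92
eef_pos: [682.6, -141.9, 57.7]
tcp_rot: [-3.141, 0.001, -2.949]
contact_force: [-1.9, 1.0, 5.3]
opening: 0.153
grasp_force: 40.0
```

Request:
step_arm(moves=[{"tx": 0,"ty": 0,"tz": 0,"ax": 0,"ay": 0,"az": 0},{"tx": 0,"ty": 0,"tz": 0,"ax": 0,"ay": 0,"az": 0},{"tx": 0,"ty": 0,"tz": 0,"ax": 0,"ay": 0,"az": 0},{"tx": 0,"ty": 0,"tz": 0,"ax": 0,"ay": 0,"az": 0}], gripper=1)

```text
clock: 20.42
eef_pos: [682.3, -141.9, 56.9]
tcp_rot: [3.142, -0.0, -2.949]
contact_force: [-0.1, -1.0, -0.7]
opening: 0.981
grasp_force: 0.0
```

Request:
step_arm(moves=[{"tx": 0,"ty": 0,"tz": -0.5,"ax": 0,"ay": 0,"az": 0},{"tx": 0,"ty": 0,"tz": -1,"ax": 0,"ay": 0,"az": 0},{"tx": 0,"ty": 0,"tz": -1,"ax": 0,"ay": 0,"az": 0},{"tx": 0,"ty": 0,"tz": -0.5,"ax": 0,"ay": 0,"az": 0},{"tx": 0.9,"ty": 0.1,"tz": 0,"ax": 0,"ay": 0,"az": 0}])

```text
clock: 21.05
eef_pos: [661.4, -143.9, 133.8]
tcp_rot: [-3.14, 0.004, -2.948]
contact_force: [-0.2, -0.5, -0.1]
opening: 1.003
grasp_force: 0.0
```

Request:
step_arm(moves=[{"tx": 0.9,"ty": 0.2,"tz": 0,"ax": 0,"ay": 0,"az": 0},{"tx": 0.9,"ty": 0.2,"tz": 0,"ax": 0,"ay": 0,"az": 0},{"tx": 0,"ty": 0,"tz": 0,"ax": 0,"ay": 0,"az": 0},{"tx": 0,"ty": 0,"tz": 0,"ax": 0,"ay": 0,"az": 0}])

```text
clock: 21.55
eef_pos: [614.5, -142.7, 132.4]
tcp_rot: [-3.141, 0.001, -2.949]
contact_force: [-0.4, -0.1, 0.1]
opening: 1.002
grasp_force: 0.0
```

```bash
python3 - <<'E'
from h import *
go((571,-98,130,np.pi+TH))
p,d,ci=grab("wrist"); save("w4",p); np.savez("w4",p=p,d=d,T=ci["cam_to_world"])
E
```

```text
at [ 614.5 -142.7  132.4] rot [-3.141e+00  1.000e-03 -2.949e+00] F [-0.4 -0.1  0.1] open 1.002 grip 0.0 t 21.55
shift [1.368 2.087 0.093] rows 3 each [0.456 0.696 0.031]
  then turn [-0.0003  0.0007  0.0002] rows 1 each [-0.0003  0.0007  0.0002]
```

View pics/w4.png

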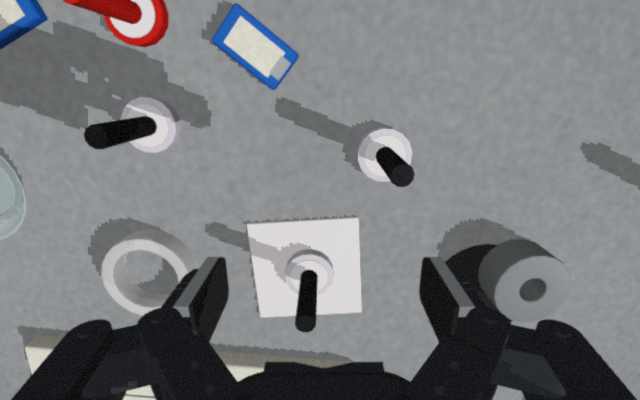

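The wrist view shows the old carrier upright on the plate at (309,272) and the collar on the pad at (525,285). Carrier A's disc is at (386,155) with its pin top at (402,174); carrier B's disc is at (149,125) with its pin top at (96,136).

```bash
python3 - <<'E'
from h import *
z=np.load("w4.npz"); ci=eyes.camera_info("wrist"); ci["cam_to_world"]=z["T"]
for n,d,t in [("A",(386,154.5),(402,174)),("B",(149,125),(95,136)),("old",(309,272),(306,321))]:
    print(n,onplane(ci,*d,10).round(1),onplane(ci,*t,68).round(1))
c=onplane(ci,403,175,68)
go((c[0],c[1],115,np.pi+TH),(c[0],c[1],54.5,None))
E
```

```text
A [ 573.3 -104.4   10. ] [ 573.4 -105.7   68. ]
B [ 584.6 -274.6   10. ] [ 584.5 -275.5   68. ]
old [ 679. -142.   10.] [ 680.7 -141.2   68. ]
at [ 614.7 -142.7  132.3] rot [-3.141e+00  1.000e-03 -2.949e+00] F [ 0.5  0.2 -0.1] open 1.0 grip 0.0 t 21.6
shift [1.315 1.79  0.689] rows 2 each [0.657 0.895 0.345]
  then turn [-0.0003  0.0007  0.0002] rows 1 each [-0.0003  0.0007  0.0002]
shift [-0.   -0.    2.42] rows 3 each [-0.    -0.     0.807]
```

Request:
step_arm(moves=[{"tx": 0.66,"ty": 0.88,"tz": 0.3,"ax": 0,"ay": 0,"az": 0},{"tx": 0.66,"ty": 0.88,"tz": 0.4,"ax": 0,"ay": 0,"az": 0},{"tx": 0,"ty": 0,"tz": 0,"ax": 0,"ay": 0,"az": 0},{"tx": 0,"ty": 0,"tz": 0,"ax": 0,"ay": 0,"az": 0}])

```text
clock: 22.1
eef_pos: [574.2, -106.0, 114.9]
tcp_rot: [-3.141, 0.001, -2.948]
contact_force: [1.2, 0.4, -0.5]
opening: 0.999
grasp_force: 0.0
```

```bash
python3 - <<'E'
from h import *
go((573.3,-105,54.5,np.pi+TH))
E
```

```text
at [ 574.2 -106.   114.9] rot [-3.141e+00  1.000e-03 -2.948e+00] F [ 1.2  0.4 -0.5] open 0.999 grip 0.0 t 22.1
shift [0.033 0.048 2.417] rows 3 each [0.011 0.016 0.806]
  then turn [-0.0004  0.0009  0.0005] rows 1 each [-0.0004  0.0009  0.0005]
```

Request:
step_arm(moves=[{"tx": 0.03,"ty": 0.05,"tz": 0.8,"ax": 0,"ay": 0,"az": 0},{"tx": 0,"ty": 0,"tz": 0.8,"ax": 0,"ay": 0,"az": 0},{"tx": 0,"ty": 0,"tz": 0.5,"ax": 0,"ay": 0,"az": 0},{"tx": 0,"ty": 0,"tz": 0.3,"ax": 0,"ay": 0,"az": 0},{"tx": 0,"ty": 0,"tz": 0,"ax": 0,"ay": 0,"az": 0}])

```text
clock: 22.72
eef_pos: [572.0, -104.7, 54.3]
tcp_rot: [3.142, -0.0, -2.949]
contact_force: [0.2, 0.1, 0.3]
opening: 0.998
grasp_force: 0.0
```

Request:
step_arm(moves=[{"tx": 0,"ty": 0,"tz": 0,"ax": 0,"ay": 0,"az": 0},{"tx": 0,"ty": 0,"tz": 0,"ax": 0,"ay": 0,"az": 0},{"tx": 0,"ty": 0,"tz": 0,"ax": 0,"ay": 0,"az": 0},{"tx": 0,"ty": 0,"tz": 0,"ax": 0,"ay": 0,"az": 0},{"tx": 0,"ty": 0,"tz": 0,"ax": 0,"ay": 0,"az": 0}], gripper=0, newtons=40)

```text
clock: 23.35
eef_pos: [571.8, -104.6, 54.5]
tcp_rot: [3.142, -0.0, -2.949]
contact_force: [0.9, -0.7, 0.4]
opening: 0.153
grasp_force: 38.9
```

Request:
step_arm(moves=[{"tx": 0,"ty": 0,"tz": 0,"ax": 0,"ay": 0,"az": 0},{"tx": 0,"ty": 0,"tz": 0,"ax": 0,"ay": 0,"az": 0},{"tx": 0,"ty": 0,"tz": 0,"ax": 0,"ay": 0,"az": 0}])

```text
clock: 23.72
eef_pos: [571.8, -104.6, 54.5]
tcp_rot: [3.142, -0.0, -2.949]
contact_force: [-0.4, 0.2, -0.3]
opening: 0.154
grasp_force: 38.9
```

```bash
python3 - <<'E'
from h import *
q=mw(-0.5,-170)
go((573.3,-105,100,np.pi+TH),(*q,100,None))
E
```

```text
at [ 571.8 -104.6   54.5] rot [ 3.142 -0.    -2.949] F [-0.4  0.2 -0.3] open 0.154 grip 38.9 t 23.73
shift [-0.054 -0.027 -1.818] rows 2 each [-0.027 -0.013 -0.909]
  then turn [ 0.     -0.      0.0002] rows 1 each [ 0.     -0.      0.0002]
shift [0.187 6.71  0.   ] rows 7 each [0.027 0.959 0.   ]
```

Request:
step_arm(moves=[{"tx": 0,"ty": 0,"tz": -0.6,"ax": 0,"ay": 0,"az": 0},{"tx": 0,"ty": 0,"tz": -0.8,"ax": 0,"ay": 0,"az": 0},{"tx": 0,"ty": 0,"tz": -0.4,"ax": 0,"ay": 0,"az": 0},{"tx": 0.02,"ty": 0.75,"tz": 0,"ax": 0,"ay": 0,"az": 0},{"tx": 0.02,"ty": 0.75,"tz": 0,"ax": 0,"ay": 0,"az": 0}])

```text
clock: 24.35
eef_pos: [562.9, -66.8, 99.3]
tcp_rot: [3.141, -0.001, -2.949]
contact_force: [0.6, 0.4, -1.3]
opening: 0.15
grasp_force: 39.0
```

Request:
step_arm(moves=[{"tx": 0.02,"ty": 0.75,"tz": 0,"ax": 0,"ay": 0,"az": 0},{"tx": 0.02,"ty": 0.75,"tz": 0,"ax": 0,"ay": 0,"az": 0},{"tx": 0.02,"ty": 0.75,"tz": 0,"ax": 0,"ay": 0,"az": 0},{"tx": 0.02,"ty": 0.75,"tz": 0,"ax": 0,"ay": 0,"az": 0},{"tx": 0.02,"ty": 0.75,"tz": 0,"ax": 0,"ay": 0,"az": 0}])

```text
clock: 24.98
eef_pos: [543.0, 24.9, 99.6]
tcp_rot: [-3.142, 0.0, -2.949]
contact_force: [-0.0, 0.4, -0.8]
opening: 0.152
grasp_force: 39.0
```

Request:
step_arm(moves=[{"tx": 0.02,"ty": 0.75,"tz": 0,"ax": 0,"ay": 0,"az": 0},{"tx": 0,"ty": 0.68,"tz": 0,"ax": 0,"ay": 0,"az": 0},{"tx": 0,"ty": 0,"tz": 0,"ax": 0,"ay": 0,"az": 0},{"tx": 0,"ty": 0,"tz": 0,"ax": 0,"ay": 0,"az": 0}])

```text
clock: 25.48
eef_pos: [536.1, 58.5, 99.6]
tcp_rot: [-3.141, 0.0, -2.948]
contact_force: [0.3, 0.4, -1.1]
opening: 0.153
grasp_force: 39.1
```

```bash
python3 - <<'E'
from h import *
q=mw(-1,-170);print(wm(r.sense()["eef_pos"]))
go((*q,56,np.pi+TH))
p,d,ci=grab("wrist"); save("w5",p); np.savez("w5",p=p,d=d,T=ci["cam_to_world"])
g=p[200:330,270:370]; save("w5z",cv2.resize(g,None,fx=4,fy=4))
e=r.sense()["eef_pos"]; print(proj(ci,[*e[:2],e[2]+13.5]),proj(ci,[*e[:2],e[2]-6]))
E
```

```text
[  -1.12465079 -170.17728189]
at [536.1  58.5  99.6] rot [-3.141  0.    -2.948] F [ 0.3  0.4 -1.1] open 0.153 grip 39.1 t 25.48
shift [-0.005  0.007  1.743] rows 2 each [-0.002  0.004  0.871]
  then turn [-0.0001  0.0001  0.0005] rows 1 each [-0.0001  0.0001  0.0005]
(np.float64(322.04203865437177), np.float64(313.73708383978044)) (np.float64(322.265544364163), np.float64(284.26461907578016))
```

View pics/w5.png

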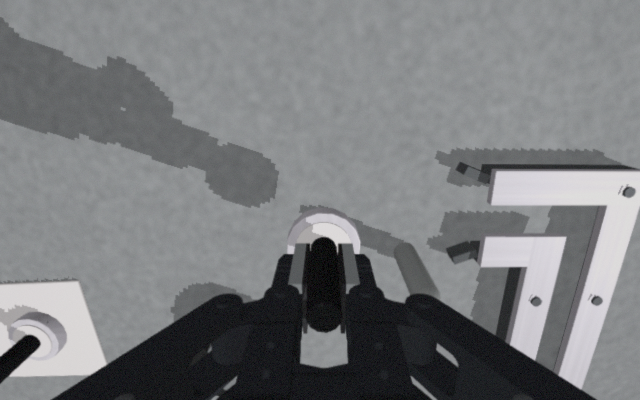

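The carrier hangs upright in the grip, its pin top at (323,318), about 1.5 mm toward +x of the TCP. The mouth is to the right at (480,215).

Request:
step_arm(moves=[{"tx": 0.015,"ty": 0,"tz": 0.6,"ax": 0,"ay": 0,"az": 0},{"tx": 0,"ty": 0,"tz": 0.6,"ax": 0,"ay": 0,"az": 0},{"tx": 0,"ty": 0,"tz": 0.4,"ax": 0,"ay": 0,"az": 0},{"tx": 0,"ty": 0,"tz": 0.15,"ax": 0,"ay": 0,"az": 0},{"tx": 0,"ty": 0,"tz": 0,"ax": 0,"ay": 0,"az": 0}])

```text
clock: 26.15
eef_pos: [535.5, 58.4, 55.5]
tcp_rot: [3.142, -0.0, -2.949]
contact_force: [0.1, -0.4, -1.5]
opening: 0.152
grasp_force: 39.2
```

Request:
step_arm(moves=[{"tx": 0,"ty": 0,"tz": 0,"ax": 0,"ay": 0,"az": 0}])

```text
clock: 26.28
eef_pos: [535.9, 58.5, 56.1]
tcp_rot: [-3.142, 0.001, -2.949]
contact_force: [0.0, 0.6, -1.3]
opening: 0.148
grasp_force: 39.2
```

```bash
python3 - <<'E'
from h import *
print(wm(r.sense()["eef_pos"])); go((*mw(-1.5,0),55.7,np.pi+TH))
E
```

```text
[  -1.27887068 -170.10684879]
at [535.9  58.5  56.1] rot [-3.142e+00  1.000e-03 -2.949e+00] F [ 0.   0.6 -1.3] open 0.148 grip 39.2 t 26.27
shift [6.000e-03 6.804e+00 1.400e-02] rows 7 each [0.001 0.972 0.002]
  then turn [-0.      0.0004  0.0002] rows 1 each [-0.      0.0004  0.0002]
```

Request:
step_arm(moves=[{"tx": 0,"ty": 0.3,"tz": 0.01,"ax": 0,"ay": 0,"az": 0},{"tx": 0,"ty": 0.55,"tz": 0,"ax": 0,"ay": 0,"az": 0},{"tx": 0,"ty": 0.55,"tz": 0,"ax": 0,"ay": 0,"az": 0},{"tx": 0,"ty": 0.55,"tz": 0,"ax": 0,"ay": 0,"az": 0},{"tx": 0,"ty": 0.55,"tz": 0,"ax": 0,"ay": 0,"az": 0}])

```text
clock: 26.9
eef_pos: [523.3, 121.0, 55.5]
tcp_rot: [3.142, -0.0, -2.948]
contact_force: [0.5, -0.1, -1.5]
opening: 0.157
grasp_force: 39.1
```

Request:
step_arm(moves=[{"tx": 0,"ty": 0.5,"tz": 0,"ax": 0,"ay": 0,"az": 0},{"tx": 0,"ty": 0.5,"tz": 0,"ax": 0,"ay": 0,"az": 0},{"tx": 0,"ty": 0.5,"tz": 0,"ax": 0,"ay": 0,"az": 0},{"tx": 0,"ty": 0.5,"tz": 0,"ax": 0,"ay": 0,"az": 0},{"tx": 0,"ty": 0.5,"tz": 0,"ax": 0,"ay": 0,"az": 0}])

```text
clock: 27.52
eef_pos: [511.5, 181.9, 55.6]
tcp_rot: [3.142, 0.0, -2.949]
contact_force: [0.8, -0.0, -2.2]
opening: 0.148
grasp_force: 39.1
```

Request:
step_arm(moves=[{"tx": 0,"ty": 0.6,"tz": 0,"ax": 0,"ay": 0,"az": 0},{"tx": 0,"ty": 0.6,"tz": 0,"ax": 0,"ay": 0,"az": 0},{"tx": 0,"ty": 0.6,"tz": 0,"ax": 0,"ay": 0,"az": 0},{"tx": 0,"ty": 0,"tz": 0,"ax": 0,"ay": 0,"az": 0},{"tx": 0,"ty": 0,"tz": 0,"ax": 0,"ay": 0,"az": 0}])

```text
clock: 28.15
eef_pos: [502.9, 225.2, 55.4]
tcp_rot: [-3.141, -0.0, -2.948]
contact_force: [-0.2, 0.0, -1.5]
opening: 0.148
grasp_force: 39.1
```

```bash
python3 - <<'E'
from h import *
print(wm(r.sense()["eef_pos"])); go((*mw(130,0),55.7,np.pi+TH))
E
```

```text
[-1.78531824 -0.16131699]
at [502.9 225.2  55.4] rot [-3.141 -0.    -2.948] F [-0.2  0.  -1.5] open 0.148 grip 39.1 t 28.15
shift [-5.271e+00  2.000e-03 -1.200e-02] rows 6 each [-0.879  0.    -0.002]
  then turn [-0.0001 -0.0002  0.0005] rows 1 each [-0.0001 -0.0002  0.0005]
```

Request:
step_arm(moves=[{"tx": -0.3,"ty": 0,"tz": 0,"ax": 0,"ay": 0,"az": 0},{"tx": -0.6,"ty": 0,"tz": 0,"ax": 0,"ay": 0,"az": 0},{"tx": -0.6,"ty": 0,"tz": 0,"ax": 0,"ay": 0,"az": 0},{"tx": -0.6,"ty": 0,"tz": 0,"ax": 0,"ay": 0,"az": 0},{"tx": -0.6,"ty": 0,"tz": 0,"ax": 0,"ay": 0,"az": 0}])

```text
clock: 28.78
eef_pos: [570.5, 238.4, 55.5]
tcp_rot: [3.142, 0.0, -2.949]
contact_force: [-0.2, 0.1, -0.9]
opening: 0.154
grasp_force: 39.1
```

Request:
step_arm(moves=[{"tx": -0.6,"ty": 0,"tz": 0,"ax": 0,"ay": 0,"az": 0},{"tx": -0.6,"ty": 0,"tz": 0,"ax": 0,"ay": 0,"az": 0},{"tx": -0.6,"ty": 0,"tz": 0,"ax": 0,"ay": 0,"az": 0},{"tx": -0.6,"ty": 0,"tz": 0,"ax": 0,"ay": 0,"az": 0},{"tx": -0.3,"ty": 0,"tz": 0,"ax": 0,"ay": 0,"az": 0}])

```text
clock: 29.4
eef_pos: [636.6, 251.4, 55.5]
tcp_rot: [3.142, 0.0, -2.949]
contact_force: [0.6, -0.2, -1.1]
opening: 0.152
grasp_force: 39.1
```

Request:
step_arm(moves=[{"tx": 0,"ty": 0,"tz": 0.04,"ax": 0,"ay": 0,"az": 0},{"tx": 0,"ty": 0,"tz": 0,"ax": 0,"ay": 0,"az": 0}])

```text
clock: 29.65
eef_pos: [635.3, 251.1, 54.5]
tcp_rot: [-3.142, -0.0, -2.949]
contact_force: [0.1, -0.1, -0.2]
opening: 0.146
grasp_force: 39.2
```

```bash
python3 - <<'E'
from h import *
print(wm(r.sense()["eef_pos"])); go((*mw(130,0),55.7,np.pi+TH))
E
```

```text
[ 1.33109790e+02 -6.76141258e-02]
at [635.3 251.1  54.5] rot [-3.142 -0.    -2.949] F [ 0.1 -0.1 -0.2] open 0.146 grip 39.2 t 29.65
shift [ 0.124  0.003 -0.046] rows 1 each [ 0.124  0.003 -0.046]
  then turn [-0.     -0.0001  0.0002] rows 1 each [-0.     -0.0001  0.0002]
```

Request:
step_arm(moves=[{"tx": 0,"ty": 0,"tz": 0,"ax": 0,"ay": 0,"az": 0},{"tx": 0,"ty": 0,"tz": 0,"ax": 0,"ay": 0,"az": 0},{"tx": 0,"ty": 0,"tz": 0,"ax": 0,"ay": 0,"az": 0},{"tx": 0,"ty": 0,"tz": 0,"ax": 0,"ay": 0,"az": 0}], gripper=1)

```text
clock: 30.15
eef_pos: [635.5, 251.2, 54.6]
tcp_rot: [-3.142, -0.0, -2.949]
contact_force: [0.5, 0.0, -0.4]
opening: 0.98
grasp_force: 0.0
```

Request:
step_arm(moves=[{"tx": 0,"ty": 0,"tz": -0.5,"ax": 0,"ay": 0,"az": 0},{"tx": 0,"ty": 0,"tz": -0.9,"ax": 0,"ay": 0,"az": 0},{"tx": 0,"ty": 0,"tz": -0.9,"ax": 0,"ay": 0,"az": 0},{"tx": 0,"ty": 0,"tz": -0.7,"ax": 0,"ay": 0,"az": 0},{"tx": 0.28,"ty": -0.95,"tz": 0,"ax": 0,"ay": 0,"az": 0}])

```text
clock: 30.78
eef_pos: [634.5, 227.6, 132.3]
tcp_rot: [3.141, 0.005, -2.947]
contact_force: [0.3, -0.8, 0.1]
opening: 1.0
grasp_force: 0.0
```

Request:
step_arm(moves=[{"tx": 0.28,"ty": -0.95,"tz": 0,"ax": 0,"ay": 0,"az": 0},{"tx": 0.28,"ty": -0.95,"tz": 0,"ax": 0,"ay": 0,"az": 0},{"tx": 0.28,"ty": -0.95,"tz": 0,"ax": 0,"ay": 0,"az": 0},{"tx": 0.28,"ty": -0.95,"tz": 0,"ax": 0,"ay": 0,"az": 0},{"tx": 0.28,"ty": -0.95,"tz": 0,"ax": 0,"ay": 0,"az": 0}])

```text
clock: 31.4
eef_pos: [621.3, 101.4, 129.4]
tcp_rot: [-3.142, -0.0, -2.949]
contact_force: [0.4, 0.4, 1.0]
opening: 0.999
grasp_force: 0.0
```

Request:
step_arm(moves=[{"tx": 0.28,"ty": -0.95,"tz": 0,"ax": 0,"ay": 0,"az": 0},{"tx": 0.28,"ty": -0.95,"tz": 0,"ax": 0,"ay": 0,"az": 0},{"tx": 0.28,"ty": -0.95,"tz": 0,"ax": 0,"ay": 0,"az": 0},{"tx": 0.28,"ty": -0.95,"tz": 0,"ax": 0,"ay": 0,"az": 0},{"tx": 0.28,"ty": -0.95,"tz": 0,"ax": 0,"ay": 0,"az": 0}])

```text
clock: 32.02
eef_pos: [609.6, -21.8, 129.4]
tcp_rot: [3.142, -0.0, -2.949]
contact_force: [1.1, 0.6, -0.2]
opening: 1.001
grasp_force: 0.0
```

Request:
step_arm(moves=[{"tx": 0.28,"ty": -0.95,"tz": 0,"ax": 0,"ay": 0,"az": 0},{"tx": 0.28,"ty": -0.95,"tz": 0,"ax": 0,"ay": 0,"az": 0},{"tx": 0.28,"ty": -0.95,"tz": 0,"ax": 0,"ay": 0,"az": 0},{"tx": 0.28,"ty": -0.95,"tz": 0,"ax": 0,"ay": 0,"az": 0},{"tx": 0.28,"ty": -0.95,"tz": 0,"ax": 0,"ay": 0,"az": 0}])

```text
clock: 32.65
eef_pos: [597.7, -144.9, 129.4]
tcp_rot: [3.141, -0.0, -2.949]
contact_force: [-0.6, 0.3, -0.7]
opening: 0.999
grasp_force: 0.0
```

Request:
step_arm(moves=[{"tx": 0.28,"ty": -0.95,"tz": 0,"ax": 0,"ay": 0,"az": 0},{"tx": 0.28,"ty": -0.95,"tz": 0,"ax": 0,"ay": 0,"az": 0},{"tx": 0.28,"ty": -0.95,"tz": 0,"ax": 0,"ay": 0,"az": 0},{"tx": 0,"ty": 0,"tz": 0,"ax": 0,"ay": 0,"az": 0},{"tx": 0,"ty": 0,"tz": 0,"ax": 0,"ay": 0,"az": 0}])

```text
clock: 33.28
eef_pos: [591.0, -217.3, 129.4]
tcp_rot: [3.141, -0.0, -2.95]
contact_force: [-0.4, 0.1, 0.2]
opening: 1.002
grasp_force: 0.0
```

```bash
python3 - <<'E'
from h import *
p,d,ci=grab("wrist"); save("w6",p); np.savez("w6",p=p,d=d,T=ci["cam_to_world"])
print(proj(ci,[584.6,-275,68]),proj(ci,[584.6,-275,10]))
go((584.6,-275,115,np.pi+TH),(584.6,-275,54.5,None))
E
```

```text
(np.float64(224.94220320900652), np.float64(203.10627657215983)) (np.float64(247.18529524638006), np.float64(177.1053733752429))
at [ 591.1 -216.9  129.4] rot [ 3.141 -0.    -2.949] F [-1.1 -0.1  0.5] open 1.002 grip 0.0 t 33.33
shift [ 0.701 -2.232  0.575] rows 3 each [ 0.234 -0.744  0.192]
  then turn [ 0.0003 -0.0002  0.0002] rows 1 each [ 0.0003 -0.0002  0.0002]
shift [-0.   -0.    2.42] rows 3 each [-0.    -0.     0.807]
```

View pics/w6.png

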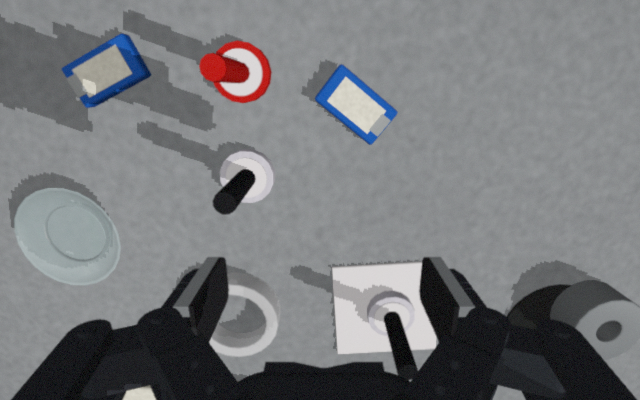

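Carrier B is still in place, its pin top at (225,203) exactly as predicted, with a red decoy at (240,70) and the dish at (70,235). Going to grasp it.

Request:
step_arm(moves=[{"tx": 0.23,"ty": -0.74,"tz": 0.1,"ax": 0,"ay": 0,"az": 0},{"tx": 0.23,"ty": -0.74,"tz": 0.2,"ax": 0,"ay": 0,"az": 0},{"tx": 0.22,"ty": -0.74,"tz": 0.2,"ax": 0,"ay": 0,"az": 0},{"tx": 0,"ty": 0,"tz": 0,"ax": 0,"ay": 0,"az": 0},{"tx": 0,"ty": 0,"tz": 0,"ax": 0,"ay": 0,"az": 0}])

```text
clock: 33.95
eef_pos: [585.1, -275.1, 116.8]
tcp_rot: [3.141, -0.0, -2.95]
contact_force: [0.3, 0.9, -0.6]
opening: 0.999
grasp_force: 0.0
```

```bash
python3 - <<'E'
from h import *
go((585.5,-275,54.5,np.pi+TH))
E
```

```text
at [ 585.1 -275.1  116.8] rot [ 3.141 -0.    -2.95 ] F [ 0.3  0.9 -0.6] open 0.999 grip 0.0 t 33.95
shift [-1.500e-02 -1.000e-03  2.492e+00] rows 3 each [-0.005 -0.     0.831]
  then turn [ 0.0003 -0.0002 -0.0003] rows 1 each [ 0.0003 -0.0002 -0.0003]
```

Request:
step_arm(moves=[{"tx": -0.01,"ty": 0,"tz": 0.8,"ax": 0,"ay": 0,"az": 0},{"tx": 0,"ty": 0,"tz": 0.8,"ax": 0,"ay": 0,"az": 0},{"tx": 0,"ty": 0,"tz": 0.6,"ax": 0,"ay": 0,"az": 0},{"tx": 0,"ty": 0,"tz": 0.28,"ax": 0,"ay": 0,"az": 0},{"tx": 0,"ty": 0,"tz": 0,"ax": 0,"ay": 0,"az": 0}])

```text
clock: 34.58
eef_pos: [585.3, -274.7, 54.3]
tcp_rot: [3.141, -0.001, -2.949]
contact_force: [0.6, -0.1, 0.1]
opening: 1.002
grasp_force: 0.0
```

Request:
step_arm(moves=[{"tx": 0,"ty": 0,"tz": 0,"ax": 0,"ay": 0,"az": 0},{"tx": 0,"ty": 0,"tz": 0,"ax": 0,"ay": 0,"az": 0},{"tx": 0,"ty": 0,"tz": 0,"ax": 0,"ay": 0,"az": 0},{"tx": 0,"ty": 0,"tz": 0,"ax": 0,"ay": 0,"az": 0},{"tx": 0,"ty": 0,"tz": 0,"ax": 0,"ay": 0,"az": 0}], gripper=0, newtons=40)

```text
clock: 35.2
eef_pos: [585.7, -274.9, 55.2]
tcp_rot: [-3.141, 0.0, -2.949]
contact_force: [-0.3, 0.4, 0.7]
opening: 0.155
grasp_force: 39.0
```

Request:
step_arm(moves=[{"tx": 0,"ty": 0,"tz": 0,"ax": 0,"ay": 0,"az": 0},{"tx": 0,"ty": 0,"tz": 0,"ax": 0,"ay": 0,"az": 0}])

```text
clock: 35.45
eef_pos: [585.7, -274.9, 55.2]
tcp_rot: [-3.141, 0.0, -2.949]
contact_force: [-0.9, 0.2, 1.4]
opening: 0.152
grasp_force: 39.1
```

```bash
python3 - <<'E'
from h import *
go((*mw(-1.3,-170),54.5,np.pi+TH))
E
```

```text
at [ 585.7 -274.9   55.2] rot [-3.141  0.    -2.949] F [-0.9  0.2  1.4] open 0.152 grip 39.1 t 35.45
shift [-0.599 13.477  0.025] rows 14 each [-0.043  0.963  0.002]
  then turn [-0.0001  0.0001  0.0002] rows 1 each [-0.0001  0.0001  0.0002]
```

Request:
step_arm(moves=[{"tx": 0,"ty": 0,"tz": -0.6,"ax": 0,"ay": 0,"az": 0},{"tx": 0,"ty": 0,"tz": -0.8,"ax": 0,"ay": 0,"az": 0},{"tx": 0,"ty": 0,"tz": -0.4,"ax": 0,"ay": 0,"az": 0},{"tx": -0.05,"ty": 0.7,"tz": 0,"ax": 0,"ay": 0,"az": 0},{"tx": -0.05,"ty": 0.9,"tz": 0,"ax": 0,"ay": 0,"az": 0}])

```text
clock: 36.08
eef_pos: [579.8, -233.7, 99.7]
tcp_rot: [3.141, -0.0, -2.95]
contact_force: [-0.3, 0.9, -0.7]
opening: 0.152
grasp_force: 39.0
```

Request:
step_arm(moves=[{"tx": -0.05,"ty": 0.9,"tz": 0,"ax": 0,"ay": 0,"az": 0},{"tx": -0.05,"ty": 0.9,"tz": 0,"ax": 0,"ay": 0,"az": 0},{"tx": -0.05,"ty": 0.9,"tz": 0,"ax": 0,"ay": 0,"az": 0},{"tx": -0.05,"ty": 0.9,"tz": 0,"ax": 0,"ay": 0,"az": 0},{"tx": -0.05,"ty": 0.9,"tz": 0,"ax": 0,"ay": 0,"az": 0}])

```text
clock: 36.7
eef_pos: [564.8, -122.0, 100.0]
tcp_rot: [-3.142, 0.0, -2.949]
contact_force: [0.3, -0.8, -1.4]
opening: 0.149
grasp_force: 39.0
```

Request:
step_arm(moves=[{"tx": -0.05,"ty": 0.9,"tz": 0,"ax": 0,"ay": 0,"az": 0},{"tx": -0.05,"ty": 0.9,"tz": 0,"ax": 0,"ay": 0,"az": 0},{"tx": -0.05,"ty": 0.9,"tz": 0,"ax": 0,"ay": 0,"az": 0},{"tx": -0.05,"ty": 0.9,"tz": 0,"ax": 0,"ay": 0,"az": 0},{"tx": -0.05,"ty": 0.9,"tz": 0,"ax": 0,"ay": 0,"az": 0}])

```text
clock: 37.33
eef_pos: [549.3, -10.5, 100.1]
tcp_rot: [-3.142, 0.0, -2.949]
contact_force: [-0.4, -0.3, -1.4]
opening: 0.156
grasp_force: 39.0
```

Request:
step_arm(moves=[{"tx": -0.05,"ty": 0.9,"tz": 0,"ax": 0,"ay": 0,"az": 0},{"tx": -0.02,"ty": 0.9,"tz": 0,"ax": 0,"ay": 0,"az": 0},{"tx": 0,"ty": 0.2,"tz": 0,"ax": 0,"ay": 0,"az": 0},{"tx": 0,"ty": 0,"tz": 0,"ax": 0,"ay": 0,"az": 0},{"tx": 0,"ty": 0,"tz": 0,"ax": 0,"ay": 0,"az": 0}])

```text
clock: 37.95
eef_pos: [541.8, 37.1, 100.1]
tcp_rot: [-3.141, 0.0, -2.949]
contact_force: [-0.1, 0.4, -1.2]
opening: 0.153
grasp_force: 39.1
```

```bash
python3 - <<'E'
from h import *
print(wm(r.sense()["eef_pos"])); go((*mw(0,-170),56.5,np.pi+TH))
p,d,ci=grab("wrist"); save("w7",p); e=r.sense()["eef_pos"]; print(proj(ci,[*e[:2],e[2]+13]))
def prof(f):
    g=cv2.imread(f,0); print(f,[int(v) for v in g[300:345:3,323]], (g[310]<22).nonzero()[0].tolist()[:1])
q=cv2.imread("pics/w5.png")[190:350,270:380]; q2=cv2.imread("pics/w7.png")[190:350,270:380]
cv2.imwrite("pics/cmp.png",cv2.resize(np.hstack([q,q2]),None,fx=3.5,fy=3.5))
E
```

```text
[   0.46007811 -192.2799999 ]
at [541.8  37.1 100.1] rot [-3.141  0.    -2.949] F [-0.1  0.4 -1.2] open 0.153 grip 39.1 t 37.95
shift [0.019 0.892 1.742] rows 2 each [0.009 0.446 0.871]
  then turn [-0.0001  0.0001  0.    ] rows 1 each [-0.0001  0.0001  0.    ]
(np.float64(322.4296767735933), np.float64(313.0443278428851))
```

View pics/cmp.png

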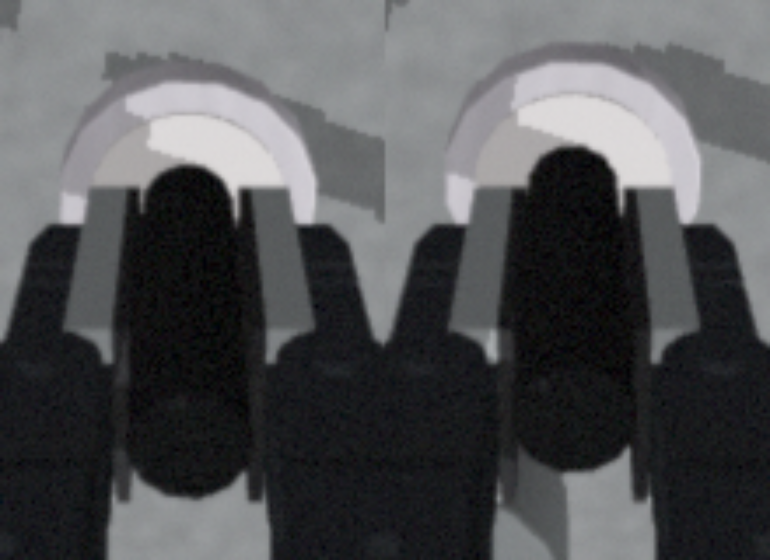

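The comparison of the two grips (left carrier A, right carrier B) shows B's pin about 2.3 mm further toward −x in the pads, so about 1.3 mm toward −x of the TCP. It is upright.

Request:
step_arm(moves=[{"tx": -0.01,"ty": 0.2,"tz": 0.6,"ax": 0,"ay": 0,"az": 0},{"tx": 0,"ty": 0.3,"tz": 0.6,"ax": 0,"ay": 0,"az": 0},{"tx": 0,"ty": 0.2,"tz": 0.4,"ax": 0,"ay": 0,"az": 0},{"tx": 0,"ty": 0.1,"tz": 0.14,"ax": 0,"ay": 0,"az": 0},{"tx": 0,"ty": 0,"tz": 0,"ax": 0,"ay": 0,"az": 0}])

```text
clock: 38.62
eef_pos: [538.0, 57.4, 56.2]
tcp_rot: [3.142, -0.001, -2.948]
contact_force: [0.4, 0.5, -1.3]
opening: 0.149
grasp_force: 39.4
```

Request:
step_arm(moves=[{"tx": 0,"ty": 0,"tz": 0,"ax": 0,"ay": 0,"az": 0}])

```text
clock: 38.75
eef_pos: [538.4, 57.2, 56.8]
tcp_rot: [-3.142, 0.001, -2.949]
contact_force: [0.6, -0.1, -1.0]
opening: 0.151
grasp_force: 39.4
```

```bash
python3 - <<'E'
from h import *
print(wm(r.sense()["eef_pos"])); go((*mw(0.8,0),56.4,np.pi+TH))
E
```

```text
[   0.95960054 -171.89392839]
at [538.4  57.2  56.8] rot [-3.142e+00  1.000e-03 -2.949e+00] F [ 0.6 -0.1 -1. ] open 0.151 grip 39.4 t 38.75
shift [4.000e-03 6.876e+00 1.700e-02] rows 7 each [0.001 0.982 0.002]
  then turn [-0.0001  0.0004  0.0003] rows 1 each [-0.0001  0.0004  0.0003]
```

Request:
step_arm(moves=[{"tx": 0,"ty": 0.37,"tz": 0.015,"ax": 0,"ay": 0,"az": 0},{"tx": 0,"ty": 0.55,"tz": 0,"ax": 0,"ay": 0,"az": 0},{"tx": 0,"ty": 0.55,"tz": 0,"ax": 0,"ay": 0,"az": 0},{"tx": 0,"ty": 0.55,"tz": 0,"ax": 0,"ay": 0,"az": 0},{"tx": 0,"ty": 0.55,"tz": 0,"ax": 0,"ay": 0,"az": 0}])

```text
clock: 39.38
eef_pos: [525.6, 121.4, 56.2]
tcp_rot: [3.142, 0.0, -2.948]
contact_force: [0.3, 0.8, -1.0]
opening: 0.157
grasp_force: 39.2
```

Request:
step_arm(moves=[{"tx": 0,"ty": 0.5,"tz": 0,"ax": 0,"ay": 0,"az": 0},{"tx": 0,"ty": 0.5,"tz": 0,"ax": 0,"ay": 0,"az": 0},{"tx": 0,"ty": 0.5,"tz": 0,"ax": 0,"ay": 0,"az": 0},{"tx": 0,"ty": 0.5,"tz": 0,"ax": 0,"ay": 0,"az": 0},{"tx": 0,"ty": 0.5,"tz": 0,"ax": 0,"ay": 0,"az": 0}])

```text
clock: 40.0
eef_pos: [513.7, 182.4, 56.2]
tcp_rot: [3.142, 0.0, -2.949]
contact_force: [-0.6, -0.1, -2.2]
opening: 0.148
grasp_force: 39.2
```

Request:
step_arm(moves=[{"tx": 0,"ty": 0.6,"tz": 0,"ax": 0,"ay": 0,"az": 0},{"tx": 0,"ty": 0.6,"tz": 0,"ax": 0,"ay": 0,"az": 0},{"tx": 0,"ty": 0.6,"tz": 0,"ax": 0,"ay": 0,"az": 0},{"tx": 0,"ty": 0,"tz": 0,"ax": 0,"ay": 0,"az": 0},{"tx": 0,"ty": 0,"tz": 0,"ax": 0,"ay": 0,"az": 0}])

```text
clock: 40.62
eef_pos: [505.1, 225.7, 56.1]
tcp_rot: [-3.141, -0.0, -2.948]
contact_force: [-0.1, 0.3, -1.5]
opening: 0.152
grasp_force: 39.2
```

```bash
python3 - <<'E'
from h import *
print(wm(r.sense()["eef_pos"])); go((*mw(93,0),56.2,np.pi+TH))
E
```

```text
[ 0.49995357 -0.15419737]
at [505.1 225.7  56.1] rot [-3.141 -0.    -2.948] F [-0.1  0.3 -1.5] open 0.152 grip 39.2 t 40.62
shift [-3.7e+00  3.0e-03 -4.0e-03] rows 4 each [-0.925  0.001 -0.001]
  then turn [-0.0001 -0.0001  0.0005] rows 1 each [-0.0001 -0.0001  0.0005]
```

Request:
step_arm(moves=[{"tx": -0.3,"ty": 0,"tz": 0,"ax": 0,"ay": 0,"az": 0},{"tx": -0.6,"ty": 0,"tz": 0,"ax": 0,"ay": 0,"az": 0},{"tx": -0.6,"ty": 0,"tz": 0,"ax": 0,"ay": 0,"az": 0},{"tx": -0.6,"ty": 0,"tz": 0,"ax": 0,"ay": 0,"az": 0},{"tx": -0.6,"ty": 0,"tz": 0,"ax": 0,"ay": 0,"az": 0}])

```text
clock: 41.25
eef_pos: [572.7, 238.8, 56.1]
tcp_rot: [-3.142, 0.0, -2.949]
contact_force: [-0.3, 0.0, -2.0]
opening: 0.151
grasp_force: 39.2
```

Request:
step_arm(moves=[{"tx": -0.6,"ty": 0,"tz": 0,"ax": 0,"ay": 0,"az": 0},{"tx": -0.4,"ty": 0,"tz": 0,"ax": 0,"ay": 0,"az": 0},{"tx": 0,"ty": 0,"tz": 0.04,"ax": 0,"ay": 0,"az": 0},{"tx": 0,"ty": 0,"tz": 0,"ax": 0,"ay": 0,"az": 0},{"tx": 0,"ty": 0,"tz": 0,"ax": 0,"ay": 0,"az": 0}])

```text
clock: 41.88
eef_pos: [595.6, 243.4, 55.2]
tcp_rot: [-3.142, -0.0, -2.949]
contact_force: [0.2, -0.3, -0.1]
opening: 0.153
grasp_force: 39.2
```

Request:
step_arm(moves=[{"tx": 0,"ty": 0,"tz": 0,"ax": 0,"ay": 0,"az": 0},{"tx": 0,"ty": 0,"tz": 0,"ax": 0,"ay": 0,"az": 0},{"tx": 0,"ty": 0,"tz": 0,"ax": 0,"ay": 0,"az": 0},{"tx": 0,"ty": 0,"tz": 0,"ax": 0,"ay": 0,"az": 0}], gripper=1)

```text
clock: 42.38
eef_pos: [596.0, 243.5, 55.2]
tcp_rot: [-3.142, -0.0, -2.949]
contact_force: [-0.6, -0.6, 0.5]
opening: 0.978
grasp_force: 0.0
```

Request:
step_arm(moves=[{"tx": 0,"ty": 0,"tz": -0.5,"ax": 0,"ay": 0,"az": 0},{"tx": 0,"ty": 0,"tz": -0.9,"ax": 0,"ay": 0,"az": 0},{"tx": 0,"ty": 0,"tz": -0.9,"ax": 0,"ay": 0,"az": 0},{"tx": 0,"ty": 0,"tz": -0.7,"ax": 0,"ay": 0,"az": 0},{"tx": 0,"ty": 0,"tz": 0,"ax": 0,"ay": 0,"az": 0}])

```text
clock: 43.0
eef_pos: [597.0, 243.9, 132.0]
tcp_rot: [3.141, 0.003, -2.949]
contact_force: [0.6, -0.9, -0.8]
opening: 0.998
grasp_force: 0.0
```

```bash
python3 - <<'E'
from h import *
p,d,ci=grab("wrist"); save("w8",p)
print("expect pin tops",proj(ci,[*mw(134,0),68]),proj(ci,[*mw(92,0),68]))
p,d,ci=grab("top");save("top2",p);np.savez("top2",p=p)
s=r.sense();print(wm(s["eef_pos"])); go((676,8,130,np.pi/2+TH),(676,8,27,None))
E
```

```text
expect pin tops (np.float64(322.86444742433935), np.float64(287.56901842159755)) (np.float64(322.77465862797044), np.float64(225.6585314727261))
[92.851679   -0.10534205]
at [595.8 243.4 130. ] rot [-3.142 -0.    -2.949] F [-0.5 -0.9 -0.4] open 0.999 grip 0.0 t 43.1
shift [-1.346e+00 -9.855e+00 -2.000e-03] rows 10 each [-0.135 -0.986 -0.   ]
  then turn [-1.0000e-04 -1.0000e-04  1.0002e+00] rows 9 each [-0.     -0.      0.1111]
shift [ 0.   -0.    4.12] rows 5 each [ 0.    -0.     0.824]
```

View pics/w8.png

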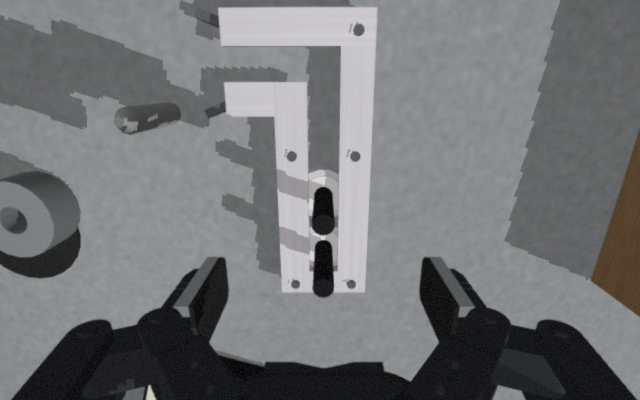

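Both carriers stand side by side in the storage leg, pins at (323,215) and (323,285). The collar is on the pad with its bore at (12,220).

```bash
python3 - <<'E'
from h import *
ci=eyes.camera_info("wrist"); print(onplane(ci,12,220,30))
for P in [(676,8,30)]: print(proj(ci,P))
p=cv2.imread("pics/w8.png",0)
E
```

```text
[647.37954858  25.86201877  30.        ]
(np.float64(-7.757243206257044), np.float64(250.70037738590366))
```

The collar has been knocked to about (647, 26), so I'm going closer to measure it.

Request:
step_arm(moves=[{"tx": -0.05,"ty": -0.9,"tz": 0,"ax": 0,"ay": 0,"az": 0},{"tx": -0.05,"ty": -0.9,"tz": 0,"ax": 0,"ay": 0,"az": 0},{"tx": -0.05,"ty": -0.9,"tz": 0,"ax": 0,"ay": 0,"az": 0},{"tx": -0.05,"ty": -0.9,"tz": 0,"ax": 0,"ay": 0,"az": 0},{"tx": -0.05,"ty": -0.9,"tz": 0,"ax": 0,"ay": 0,"az": 0}])

```text
clock: 43.72
eef_pos: [624.1, 132.4, 130.1]
tcp_rot: [-3.142, -0.0, -2.949]
contact_force: [-0.4, -0.2, -0.0]
opening: 0.997
grasp_force: 0.0
```

Request:
step_arm(moves=[{"tx": -0.05,"ty": -0.9,"tz": 0,"ax": 0,"ay": 0,"az": 0},{"tx": -0.05,"ty": -0.9,"tz": 0,"ax": 0,"ay": 0,"az": 0},{"tx": -0.05,"ty": -0.9,"tz": 0,"ax": 0,"ay": 0,"az": 0},{"tx": -0.05,"ty": -0.9,"tz": 0,"ax": 0,"ay": 0,"az": 0},{"tx": 0,"ty": -0.8,"tz": 0,"ax": 0,"ay": 0,"az": 0}])

```text
clock: 44.35
eef_pos: [650.1, 25.8, 130.2]
tcp_rot: [-3.142, 0.0, -2.949]
contact_force: [0.0, 0.2, -0.5]
opening: 1.001
grasp_force: 0.0
```

Request:
step_arm(moves=[{"tx": 0,"ty": 0,"tz": 0,"ax": 0,"ay": 0,"az": 0.111},{"tx": 0,"ty": 0,"tz": 0,"ax": 0,"ay": 0,"az": 0.111},{"tx": 0,"ty": 0,"tz": 0,"ax": 0,"ay": 0,"az": 0.111},{"tx": 0,"ty": 0,"tz": 0,"ax": 0,"ay": 0,"az": 0.111},{"tx": 0,"ty": 0,"tz": 0,"ax": 0,"ay": 0,"az": 0.111}])

```text
clock: 44.98
eef_pos: [649.8, 26.7, 130.1]
tcp_rot: [-3.142, -0.0, 2.457]
contact_force: [-0.6, -0.6, 0.1]
opening: 1.0
grasp_force: 0.0
```

Request:
step_arm(moves=[{"tx": 0,"ty": 0,"tz": 0,"ax": 0,"ay": 0,"az": 0.111},{"tx": 0,"ty": 0,"tz": 0,"ax": 0,"ay": 0,"az": 0.111},{"tx": 0,"ty": 0,"tz": 0,"ax": 0,"ay": 0,"az": 0.111},{"tx": 0,"ty": 0,"tz": 0,"ax": 0,"ay": 0,"az": 0.111},{"tx": 0,"ty": 0,"tz": 0,"ax": 0,"ay": 0,"az": 0}])

```text
clock: 45.6
eef_pos: [649.7, 26.8, 130.1]
tcp_rot: [-3.141, -0.0, 1.766]
contact_force: [-0.2, 0.1, -0.4]
opening: 1.001
grasp_force: 0.0
```

```bash
python3 - <<'E'
from h import *
p,d,ci=grab("wrist"); save("w9",p); np.savez("w9",p=p,d=d,T=ci["cam_to_world"])
go((648,25,130,np.pi/2+TH))
print(proj(ci,[647,26,33]))
E
```

```text
at [649.8  26.8 130.1] rot [-3.142  0.     1.769] F [-0.3 -0.  -0.2] open 0.999 grip 0.0 t 45.65
shift [-0.058 -0.084  0.006] rows 1 each [-0.058 -0.084  0.006]
  then turn [-0.      0.      0.0036] rows 1 each [-0.      0.      0.0036]
(np.float64(320.54826602552777), np.float64(209.56509353251087))
```

View pics/w9.png

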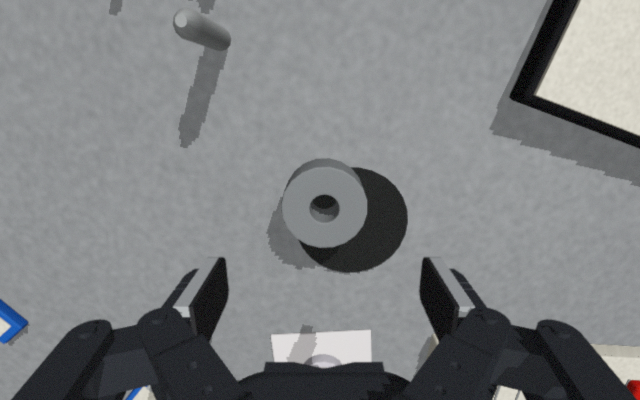

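The collar's top is a circle at (324,206), still partly on the pad at (355,220). The post stands at (200,30).

```bash
python3 - <<'E'
from h import *
z=np.load("w9.npz"); ci=eyes.camera_info("wrist"); ci["cam_to_world"]=z["T"]
g=cv2.cvtColor(z["p"],cv2.COLOR_RGB2GRAY)[140:270,260:390]
c=cv2.HoughCircles(cv2.medianBlur(g,3),cv2.HOUGH_GRADIENT,1.2,30,param1=80,param2=20,minRadius=36,maxRadius=48); print(c)
for u,v in [(324,206)]+([(c[0][0][0]+260,c[0][0][1]+140)] if c is not None else []): P=onplane(ci,u,v,33); print(u,v,P.round(1)); 
go((P[0],P[1],75,np.pi/2+TH),(P[0],P[1],27,None))
E
```

```text
[[[64.200005 64.200005 43.2     ]]]
324 206 [648.8  29.   33. ]
324.2 204.20001 [648.7  30.3  33. ]
at [649.8  26.8 130.1] rot [-3.142  0.     1.769] F [-0.3 -0.  -0.2] open 0.999 grip 0.0 t 45.65
shift [ 0.144 -0.015  2.206] rows 3 each [ 0.048 -0.005  0.735]
  then turn [-0.      0.      0.0036] rows 1 each [-0.      0.      0.0036]
shift [ 0.   -0.    1.92] rows 2 each [ 0.   -0.    0.96]
```

Request:
step_arm(moves=[{"tx": 0.11,"ty": -0.02,"tz": 0.8,"ax": 0,"ay": 0,"az": 0.0036},{"tx": 0,"ty": 0,"tz": 0.9,"ax": 0,"ay": 0,"az": 0},{"tx": 0,"ty": 0,"tz": 0.5,"ax": 0,"ay": 0,"az": 0},{"tx": 0,"ty": 0,"tz": 0,"ax": 0,"ay": 0,"az": 0},{"tx": 0,"ty": 0,"tz": 0,"ax": 0,"ay": 0,"az": 0}])

```text
clock: 46.28
eef_pos: [649.0, 29.9, 75.5]
tcp_rot: [3.141, 0.0, 1.76]
contact_force: [-0.5, 0.6, -0.3]
opening: 0.997
grasp_force: 0.0
```

```bash
python3 - <<'E'
from h import *
p,d,ci=grab("wrist"); save("w10",p); np.savez("w10",p=p,d=d,T=ci["cam_to_world"])
print("proj",proj(ci,[648.7,29.5,33]))
hsv=cv2.cvtColor(p,cv2.COLOR_RGB2HSV); u,v=[int(a) for a in proj(ci,[648.7,29.5,33])]
# bore: dark blob near; top face: depth at 33
g=cv2.cvtColor(p,cv2.COLOR_RGB2GRAY)
print(g[v-70:v+70:5,u].tolist()); print(g[v-20,u-90:u+90:6].tolist())
K=np.array(ci["intrinsics"]);T=np.array(ci["cam_to_world"])
# depth -> world z, mask z in 29..36
vv,uu=np.mgrid[0:400,0:640]; x=(uu-K[0,2])/K[0,0]; y=(vv-K[1,2])/K[1,1]
P=np.stack([x*d,-y*d,-d],-1)@T[:3,:3].T+T[:3,3]
m=(abs(P[...,2]-33)<3)&(d>0)&(np.hypot(P[...,0]-648,P[...,1]-29)<45)
print(m.sum(),P[m].mean(0)); ctr,rad=cv2.minEnclosingCircle(P[m][:,:2].astype(np.float32)); print(ctr,rad, np.polyfit(P[m][:,0],P[m][:,2],1),np.polyfit(P[m][:,1],P[m][:,2],1))
go((648.7,29.5,27,np.pi/2+TH))
E
```

```text
proj (np.float64(324.1462288794284), np.float64(245.73084525184188))
[156, 158, 106, 107, 108, 141, 137, 136, 138, 138, 135, 131, 27, 33, 62, 64, 107, 108, 111, 134, 138, 138, 135, 137, 130, 26, 32, 43]
[146, 147, 146, 152, 151, 147, 151, 129, 138, 137, 139, 136, 136, 134, 137, 135, 138, 136, 134, 136, 135, 137, 138, 137, 40, 40, 41, 41, 39, 43]
7862 [648.90024188  28.73171677  32.36858806]
(649.3630981445312, 26.82318115234375) 30.135711669921875 [-1.87909689e-04  3.24905227e+01] [-2.83576574e-03  3.24500645e+01]
at [649.2  29.9  75.8] rot [3.141 0.    1.76 ] F [-0.6 -0.9 -0. ] open 0.999 grip 0.0 t 46.33
shift [-0.01  -0.023  1.95 ] rows 2 each [-0.005 -0.012  0.975]
  then turn [ 0.0006  0.0001 -0.0022] rows 1 each [ 0.0006  0.0001 -0.0022]
```

Request:
step_arm(moves=[{"tx": -0.07,"ty": -0.01,"tz": 0.7,"ax": 0,"ay": 0,"az": 0},{"tx": 0,"ty": 0,"tz": 0.7,"ax": 0,"ay": 0,"az": 0},{"tx": 0,"ty": 0,"tz": 0.54,"ax": 0,"ay": 0,"az": 0},{"tx": 0,"ty": 0,"tz": 0,"ax": 0,"ay": 0,"az": 0},{"tx": 0,"ty": 0,"tz": 0,"ax": 0,"ay": 0,"az": 0}])

```text
clock: 46.95
eef_pos: [648.9, 28.1, 26.6]
tcp_rot: [-3.142, 0.0, 1.759]
contact_force: [0.3, 0.0, 0.6]
opening: 1.002
grasp_force: 0.0
```

Request:
step_arm(moves=[{"tx": 0,"ty": 0,"tz": 0,"ax": 0,"ay": 0,"az": 0},{"tx": 0,"ty": 0,"tz": 0,"ax": 0,"ay": 0,"az": 0},{"tx": 0,"ty": 0,"tz": 0,"ax": 0,"ay": 0,"az": 0},{"tx": 0,"ty": 0,"tz": 0,"ax": 0,"ay": 0,"az": 0},{"tx": 0,"ty": 0,"tz": 0,"ax": 0,"ay": 0,"az": 0}], gripper=0.3, newtons=50)

```text
clock: 47.58
eef_pos: [649.3, 28.1, 27.8]
tcp_rot: [3.14, 0.0, 1.76]
contact_force: [-2.0, 0.5, 5.7]
opening: 0.69
grasp_force: 53.4
```

Request:
step_arm(moves=[{"tx": 0,"ty": 0,"tz": -0.6,"ax": 0,"ay": 0,"az": 0},{"tx": 0,"ty": 0,"tz": -0.8,"ax": 0,"ay": 0,"az": 0},{"tx": 0,"ty": 0,"tz": -0.8,"ax": 0,"ay": 0,"az": 0},{"tx": 0,"ty": 0,"tz": -0.8,"ax": 0,"ay": 0,"az": 0},{"tx": 0,"ty": 0,"tz": 0,"ax": 0,"ay": 0,"az": 0}])

```text
clock: 48.2
eef_pos: [650.2, 28.1, 104.2]
tcp_rot: [3.138, 0.001, 1.759]
contact_force: [-1.1, 0.3, -1.4]
opening: 0.693
grasp_force: 54.2
```

```bash
python3 - <<'E'
from h import *
go((*mw(32,-112),105,np.pi/2+TH))
p,d,ci=grab("wrist"); save("w11",p); np.savez("w11",p=p,d=d,T=ci["cam_to_world"])
e=r.sense()["eef_pos"]; u,v=[int(a) for a in proj(ci,[e[0],e[1],e[2]+6])]; print(u,v)
g=cv2.cvtColor(p,cv2.COLOR_RGB2GRAY); print(g[v-70:v+70:4,u].tolist()); print(g[v,u-80:u+80:5].tolist())
E
```

```text
at [650.2  28.1 104.2] rot [3.138e+00 1.000e-03 1.759e+00] F [-1.1  0.3 -1.4] open 0.693 grip 54.2 t 48.2
shift [ 4.381 -2.939 -0.046] rows 5 each [ 0.876 -0.588 -0.009]
  then turn [ 0.0025  0.0004 -0.0024] rows 1 each [ 0.0025  0.0004 -0.0024]
323 298
[110, 120, 146, 141, 140, 140, 139, 137, 137, 137, 138, 136, 134, 43, 63, 59, 57, 61, 106, 108, 109, 107, 109, 112, 139, 138, 138, 135, 136, 136, 137, 134, 100, 219, 223]
[13, 27, 140, 141, 140, 138, 138, 137, 138, 139, 140, 93, 101, 107, 111, 88, 63, 64, 59, 56, 56, 58, 135, 135, 139, 135, 135, 137, 129, 99, 99, 30]
```

```bash
python3 - <<'E'
from h import *
z=np.load("w11.npz"); ci=eyes.camera_info("wrist"); ci["cam_to_world"]=z["T"]; s=r.sense(); e=np.array(s["eef_pos"])
g=cv2.cvtColor(z["p"],cv2.COLOR_RGB2GRAY)[:,323].astype(int); ed=np.abs(np.diff(g)); print([(i,int(ed[i])) for i in range(215,375) if ed[i]>14])
R=Rot.from_euler("xyz",s["tcp_rot"])
for o in (-30,-10,0,10,30): print(o,np.round(proj(ci,e+R.apply([o,0,-5.5])),1))
for v in (237,281,323,357): 
    P=onplane(ci,323,v,e[2]+5.5); print(v,R.inv().apply(P-e).round(1))
E
```

```text
[(233, 15), (277, 33), (278, 43), (298, 23), (299, 20), (353, 18), (358, 64), (359, 47), (366, 32), (367, 84), (368, 60)]
-30 [323.2 358. ]
-10 [323.1 318.9]
0 [323.1 297.8]
10 [323.1 275.7]
30 [323.  227.8]
237 [26.3 -0.  -5.5]
281 [ 7.6 -0.  -5.5]
323 [-12.   -0.1  -5.5]
357 [-29.5  -0.1  -5.5]
```

Request:
step_arm(moves=[{"tx": 0.7,"ty": -0.45,"tz": 0,"ax": 0,"ay": 0,"az": 0},{"tx": 0.75,"ty": -0.5,"tz": 0,"ax": 0,"ay": 0,"az": 0},{"tx": 0.75,"ty": -0.5,"tz": 0,"ax": 0,"ay": 0,"az": 0},{"tx": 0.75,"ty": -0.5,"tz": 0,"ax": 0,"ay": 0,"az": 0},{"tx": 0.75,"ty": -0.5,"tz": 0,"ax": 0,"ay": 0,"az": 0}])

```text
clock: 48.88
eef_pos: [569.9, 108.7, 101.7]
tcp_rot: [-3.142, -0.0, 1.76]
contact_force: [0.1, -0.3, -1.3]
opening: 0.687
grasp_force: 54.2
```

Request:
step_arm(moves=[{"tx": 0.73,"ty": -0.49,"tz": 0,"ax": 0,"ay": 0,"az": 0},{"tx": 0,"ty": 0,"tz": 0,"ax": 0,"ay": 0,"az": 0},{"tx": 0,"ty": 0,"tz": 0,"ax": 0,"ay": 0,"az": 0}])

```text
clock: 49.25
eef_pos: [556.1, 123.2, 101.9]
tcp_rot: [3.141, 0.0, 1.76]
contact_force: [0.6, -0.2, -1.7]
opening: 0.694
grasp_force: 54.2
```

```bash
python3 - <<'E'
from h import *
q=mw(32,-112)+1.2*np.array([np.cos(np.pi/2+TH),np.sin(np.pi/2+TH)]); print(q)
go((*q,92,np.pi/2+TH))
p,d,ci=grab("wrist"); save("w12",p); u,v=proj(ci,[*mw(32,-112),65]); print(u,v)
q=p[200:380,230:420]; save("w12z",cv2.resize(q,None,fx=3,fy=3))
E
```

```text
[557.22112848 123.08985149]
at [556.1 123.2 101.9] rot [3.141 0.    1.76 ] F [ 0.6 -0.2 -1.7] open 0.694 grip 54.2 t 49.25
shift [-0.014  0.041  0.395] rows 1 each [-0.014  0.041  0.395]
  then turn [ 0.0005  0.0001 -0.0021] rows 1 each [ 0.0005  0.0001 -0.0021]
326.86978056310323 252.79768615726817
```

View pics/w12z.png

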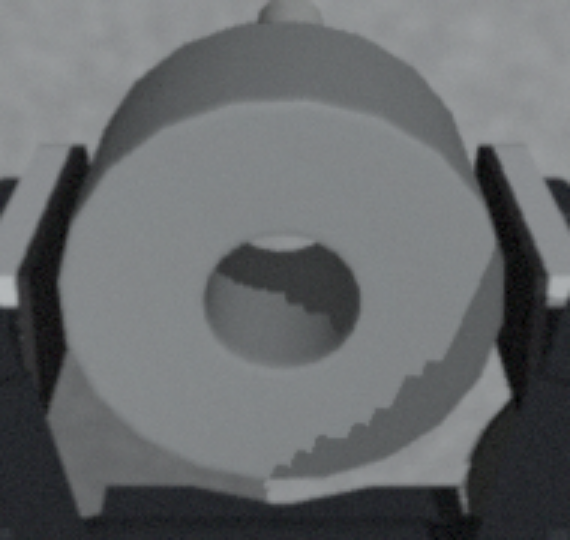

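The collar is held level. The post shows behind it at crop (290,10), on the column predicted, so I'm lowering it in steps.

Request:
step_arm(moves=[{"tx": -0.01,"ty": 0.04,"tz": 0.3,"ax": 0,"ay": 0,"az": 0},{"tx": 0,"ty": 0,"tz": 0.3,"ax": 0,"ay": 0,"az": 0},{"tx": 0,"ty": 0,"tz": 0.3,"ax": 0,"ay": 0,"az": 0},{"tx": 0,"ty": 0,"tz": 0,"ax": 0,"ay": 0,"az": 0},{"tx": 0,"ty": 0,"tz": 0,"ax": 0,"ay": 0,"az": 0}])

```text
clock: 49.92
eef_pos: [556.8, 123.0, 79.1]
tcp_rot: [-3.141, 0.0, 1.759]
contact_force: [-0.3, -0.0, -1.4]
opening: 0.694
grasp_force: 54.2
```

Request:
step_arm(moves=[{"tx": 0,"ty": 0,"tz": 0.2,"ax": 0,"ay": 0,"az": 0},{"tx": 0,"ty": 0,"tz": 0,"ax": 0,"ay": 0,"az": 0}])

```text
clock: 50.18
eef_pos: [556.5, 123.0, 73.9]
tcp_rot: [-3.141, 0.0, 1.759]
contact_force: [-0.7, -0.3, -2.3]
opening: 0.692
grasp_force: 54.2
```

Request:
step_arm(moves=[{"tx": 0,"ty": 0,"tz": 0.4,"ax": 0,"ay": 0,"az": 0},{"tx": 0,"ty": 0,"tz": 0.4,"ax": 0,"ay": 0,"az": 0},{"tx": 0,"ty": 0,"tz": 0.4,"ax": 0,"ay": 0,"az": 0},{"tx": 0,"ty": 0,"tz": 0,"ax": 0,"ay": 0,"az": 0}])

```text
clock: 50.68
eef_pos: [556.3, 122.9, 43.1]
tcp_rot: [-3.14, 0.0, 1.759]
contact_force: [0.4, -0.2, -1.1]
opening: 0.688
grasp_force: 54.5
```

Request:
step_arm(moves=[{"tx": 0,"ty": 0,"tz": 0.4,"ax": 0,"ay": 0,"az": 0},{"tx": 0,"ty": 0,"tz": 0.2,"ax": 0,"ay": 0,"az": 0},{"tx": 0,"ty": 0,"tz": 0,"ax": 0,"ay": 0,"az": 0},{"tx": 0,"ty": 0,"tz": 0,"ax": 0,"ay": 0,"az": 0}])

```text
clock: 51.18
eef_pos: [556.9, 123.1, 29.3]
tcp_rot: [3.141, -0.0, 1.759]
contact_force: [-0.2, 0.3, -1.0]
opening: 0.691
grasp_force: 54.5
```

Request:
step_arm(moves=[{"tx": 0,"ty": 0,"tz": 0.1,"ax": 0,"ay": 0,"az": 0},{"tx": 0,"ty": 0,"tz": 0.08,"ax": 0,"ay": 0,"az": 0},{"tx": 0,"ty": 0,"tz": 0,"ax": 0,"ay": 0,"az": 0},{"tx": 0,"ty": 0,"tz": 0,"ax": 0,"ay": 0,"az": 0}])

```text
clock: 51.68
eef_pos: [556.9, 123.1, 24.8]
tcp_rot: [3.141, -0.0, 1.759]
contact_force: [-0.7, -0.9, 2.5]
opening: 0.689
grasp_force: 54.7
```

Request:
step_arm(moves=[{"tx": 0,"ty": 0,"tz": 0,"ax": 0,"ay": 0,"az": 0},{"tx": 0,"ty": 0,"tz": 0,"ax": 0,"ay": 0,"az": 0},{"tx": 0,"ty": 0,"tz": 0,"ax": 0,"ay": 0,"az": 0},{"tx": 0,"ty": 0,"tz": 0,"ax": 0,"ay": 0,"az": 0}], gripper=1)

```text
clock: 52.18
eef_pos: [556.8, 123.0, 24.6]
tcp_rot: [-3.142, 0.0, 1.759]
contact_force: [-0.0, 0.5, -0.1]
opening: 0.999
grasp_force: 0.0
```

Request:
step_arm(moves=[{"tx": 0,"ty": 0,"tz": -0.5,"ax": 0,"ay": 0,"az": 0},{"tx": 0,"ty": 0,"tz": -0.9,"ax": 0,"ay": 0,"az": 0},{"tx": 0,"ty": 0,"tz": -0.9,"ax": 0,"ay": 0,"az": 0},{"tx": 0,"ty": 0,"tz": -0.9,"ax": 0,"ay": 0,"az": 0},{"tx": 0,"ty": 0,"tz": -0.9,"ax": 0,"ay": 0,"az": 0}])

```text
clock: 52.8
eef_pos: [556.9, 123.0, 128.8]
tcp_rot: [3.141, -0.0, 1.759]
contact_force: [0.2, 0.0, 0.5]
opening: 1.0
grasp_force: 0.0
```

Request:
step_arm(moves=[{"tx": 0,"ty": 0,"tz": -0.9,"ax": 0,"ay": 0,"az": 0},{"tx": 0,"ty": 0,"tz": -0.9,"ax": 0,"ay": 0,"az": 0},{"tx": 0,"ty": 0,"tz": -0.9,"ax": 0,"ay": 0,"az": 0},{"tx": 0,"ty": 0,"tz": 0,"ax": 0,"ay": 0,"az": 0},{"tx": 0,"ty": 0,"tz": 0,"ax": 0,"ay": 0,"az": 0}])

```text
clock: 53.42
eef_pos: [556.5, 122.9, 194.4]
tcp_rot: [-3.141, 0.0, 1.759]
contact_force: [-0.1, 0.4, -0.9]
opening: 0.999
grasp_force: 0.0
```

```bash
python3 - <<'E'
from h import *
def world(p,d,ci):
    K=np.array(ci["intrinsics"]);T=np.array(ci["cam_to_world"]);vv,uu=np.mgrid[0:400,0:640].astype(float)
    q=cv2.undistortPoints(np.stack([uu,vv],-1).reshape(-1,1,2),K,np.array([ci["k1"],0,0,0,0])).reshape(400,640,2)
    return np.stack([q[...,0]*d,-q[...,1]*d,-d],-1)@T[:3,:3].T+T[:3,3]
go((556,123,200,None))
p,d,ci=grab("wrist"); save("w13",p); P=world(p,d,ci); ok=d>0
q=mw(32,-112); m=ok&(np.hypot(P[...,0]-q[0],P[...,1]-q[1])<34)&(P[...,2]>24)&(P[...,2]<40)
print("collar",m.sum(),np.median(P[m],0),cv2.minEnclosingCircle(P[m][:,:2].astype(np.float32)),"post",q)
M=(P[...,:2]-T0)@RM
t=ok&(P[...,2]>45)&(P[...,2]<75)&(abs(M[...,1])<15)&(M[...,0]>-20)&(M[...,0]<160)
for c,st in blobs(t,10):
    l=t[st[1]:st[1]+st[3],st[0]:st[0]+st[2]]; mm=M[st[1]:st[1]+st[3],st[0]:st[0]+st[2]][l]; print("pin",st,mm.mean(0),P[st[1]:st[1]+st[3],st[0]:st[0]+st[2]][l][:,2].max())
p,d,ci=grab("side"); save("side9",p); P=world(p,d,ci)
for n,x,y in [("old",681,-142),("A",*mw(134,0)),("B",*mw(92,0))]:
    m=(d>0)&(np.hypot(P[...,0]-x,P[...,1]-y)<16)&(P[...,2]>35)&(P[...,2]<80); print(n,m.sum(),P[m].mean(0) if m.any() else None)
E
```

```text
at [556.5 122.9 194.4] rot [-3.141  0.     1.759] F [-0.1  0.4 -0.9] open 0.999 grip 0.0 t 53.42
shift [ 0.006 -0.017 -0.223] rows 1 each [ 0.006 -0.017 -0.223]
collar 3027 [554.85736827 125.65912569  29.40404737] ((555.9319458007812, 121.57337951660156), 30.016706466674805) post [557.45055481 121.91198751]
pin [398, 27, 27, 26, 499] [90.13589423 -0.69277579] 69.13647407943773
pin [456, 28, 33, 25, 593] [132.87556867  -0.65702383] 69.3413370967553
old 61 [ 678.68321622 -144.18328497   57.23498697]
A 41 [635.716878   247.23253301  54.87042145]
B 24 [593.81808528 238.32184155  48.21989611]
```

All checks pass: the collar is on the bench over the post, two pins stand at x ≈ 91 and 134 mm, and the old carrier is upright on the plate. I'm handing the job in.

```bash
python3 -c "
from h import *
print(workorder.sign_off())"
```

```text
the job is handed in; nothing more can be done
None
```

The job is done and handed in, at about 53 s of the 210 s allowed: the old carrier stands on the white plate, both bench carriers are side by side in the storage leg, and the collar is back on the post, down on the bench. The collar got knocked about 3 cm on the pad mid-run, but stayed on it.

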